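# Clamp a row of stone blanks on the carving bench

## Task

Change over the hold-down clamp on the mason's bench: take the finished carved stone off the bearers and stand it upright, lengthwise, on the free part of the narrow ledge. Then stand all the plain stone blanks upright on the two bearers, each long side squarely across both bearers and the row spread evenly either side of the middle, lay the clamping board flat along the top of the row with its steel disc under where the screw comes, swing the clamp arm in to its stop and wind the T-handle down clockwise until it goes firmly tight, so that every blank is gripped. Set the carved stone down gently and leave the sample already on the ledge, the hammer, the brush and the mug where they are.

Things in the scene. Friction and masses are not known exactly. Their poses are not given: they have to be found in the camera images.
- bed_mid (a point): Fixed clamp bed on the bench, place and yaw vary. This point is the middle of the bed on the level of the bearers' tops, 45 mm above the bench, straight under the screw when the arm is in. x points away from the robot to the clamp's column, y runs along the bearers, z up. Two timber bearers 60 wide and 260 mm long lie along y at x = -45 and +45 mm (they cover |x| 15 to 75 mm, with a 30 mm gap between), 30 mm high on a dark 15 mm baseboard 160 x 270 mm.
- pivot (a point): Axis of the green column on which the clamp arm swings, 180 mm from the bed's middle along bed x and 180 mm above the bench. The column is 40 mm across; the arm is 26 to 44 mm wide, spans 162 to 198 mm above the bench, and the screw's axis is 180 mm from the column's axis.
- swing (a joint): Swing of the clamp arm about the upright column, rad: 0 = at its stop with the screw over the middle of the bed (arm pointing along bed -x); grows as the arm swings out, counterclockwise from above, towards bed -y; starts 1.3 to 1.6, limit 1.75. Stiff hinge (0.5 N m friction), stays where it is left; about 3 N at the T-handle moves it.
- handle (a joint): Turn of the T-handle and screw, rad: 0 = fully wound up, grows clockwise seen from above, which winds the foot down by 16 mm per turn (2.55 mm per rad). Starts 0 to 1.5, limit 10. Runs at about 0.25 N m; once the foot bears on the board the torque climbs steeply, and 0.4 N m and more is tight (about 60 N on the board). Let go, the screw holds by its own friction; wound far past tight it springs back a little until it holds about 100 N.
- tbar (a point): Middle of the steel T-bar on top of the screw, where it is held: bar 110 mm long (along this point's y), 14 mm wide, 16 mm high with 20 mm balls at its ends; 96 mm above the foot's face and 239 mm above the bench when fully wound up. It sinks as it is wound down; below the bar is a 14 mm stem, and 20 mm or more of free space down to the arm.
- foot (a point): Centre of the face of the steel foot under the screw, 36 mm across, turned down. 143 mm above the bench when fully wound up, 12 mm above the clamping board lying on the blanks.
- spindle: The screw's spindle with the foot; its origin is the same point as foot.
- blank1_c (a point): Centre of a plain pale limestone blank, a block 66 (its x) by 46 (its y) by 56 mm high, 0.27 to 0.5 kg, standing on the bench at a varying place and yaw.
- blank2_c (a point): Centre of another blank, same sizes. Two or three of the three blanks are there; an absent one reads None.
- blank3_c (a point): Centre of another blank, same sizes; may be absent.
- carved_c (a point): Centre of the finished carved stone, honey coloured with a rosette on both ends: 66 (its x) by 46 (its y) by 56 mm high, 0.36 kg. It stands across the bearers near the middle of the bed at the start.
- board_c (a point): Centre of the pine clamping board, 60 (its x) by 210 (its y) by 30 mm thick, 0.22 kg, with a flush 40 mm steel disc in the middle of its upper face. It lies flat on the bench at the start.
- ledge_mid (a point): Middle of the top of the ledge, a fixed timber batten 34 mm wide (x) and 240 mm long (y), its top 70 mm above the bench, on two stone offcuts 60 mm wide (x). Place and yaw vary. The sample stands on it at y about +75 mm; from y = -105 to +30 mm it is free.
- sample: An earlier carved sample, honey coloured, standing lengthwise on the ledge: 46 across by 66 along the ledge by 56 mm high, origin at the centre of its underside. Leave alone.
- hammer: Mason's hammer, 240 mm, lying on the bench beyond the clamp. Leave alone.
- brush: Dusting brush, 200 mm, lying on the bench. Leave alone.
- mug: White mug, 80 mm across and 90 mm high. Leave alone.
Things that resemble listed ones, but are neither listed nor needed, are in the scene too. Leave any blue, green or pink look-alike of the part that bears blank2_c alone.

How it is judged:
On the way, in this order (a step that is already met when the one before it is completed fails the run):
1. The carved stone stands on the ledge and all the blanks stand across the bearers, the clamp arm still swung out (x of carved_c in the frame of ledge_mid between -0.016 and 0.016 m and y of carved_c in the frame of ledge_mid between -0.105 and 0.05 m and z of carved_c in the frame of ledge_mid between 0.023 and 0.033 m and angle between each of carved_c, blank1_c, blank2_c, blank3_c's own z axis and vertical below 0.06 rad and angle between the x axis of carved_c and the y axis of ledge_mid, either way round below 0.2 rad and x of blank1_c in the frame of bed_mid between -0.02 and 0.02 m and y of blank1_c in the frame of bed_mid between -0.095 and 0.095 m and z of blank1_c in the frame of bed_mid between 0.023 and 0.033 m and angle between the x axis of each of blank1_c, blank2_c, blank3_c and the x axis of bed_mid, either way round below 0.2 rad and x of blank2_c in the frame of bed_mid between -0.02 and 0.02 m and y of blank2_c in the frame of bed_mid between -0.095 and 0.095 m and z of blank2_c in the frame of bed_mid between 0.023 and 0.033 m and x of blank3_c in the frame of bed_mid between -0.02 and 0.02 m and y of blank3_c in the frame of bed_mid between -0.095 and 0.095 m and z of blank3_c in the frame of bed_mid between 0.023 and 0.033 m and value of joint swing above 0.5 rad), for 0.2 s.
2. The clamping board lies flat along the top of the row (x of board_c in the frame of bed_mid between -0.02 and 0.02 m and y of board_c in the frame of bed_mid between -0.02 and 0.02 m and z of board_c in the frame of bed_mid between 0.064 and 0.076 m and angle between board_c's own z axis and vertical below 0.05 rad and angle between the y axis of board_c and the y axis of bed_mid, either way round below 0.15 rad), for 0.2 s.
3. The clamp arm is at its stop over the board (value of joint swing below 0.06 rad), for 0.2 s.
4. The screw is wound down until it is tight (contact force between spindle and board above 40 N and contact force between each of blank1, blank2, blank3 and board above 6 N), for 0.2 s.
At the end, for the whole second after the job is handed in: Carved stone upright lengthwise on the ledge (16 mm, 11 deg); each blank upright across the bearers (20 mm, 11 deg); board flat on them, its centre within 20 mm of the bed's middle (8 deg); arm within 0.06 rad of its stop; screw pressing the board over 40 N, board pressing each blank over 6 N (all of step 2 and all of step 4 and x of carved_c in the frame of ledge_mid between -0.016 and 0.016 m and y of carved_c in the frame of ledge_mid between -0.105 and 0.05 m and z of carved_c in the frame of ledge_mid between 0.023 and 0.033 m and angle between each of carved_c, blank1_c, blank2_c, blank3_c's own z axis and vertical below 0.06 rad and angle between the x axis of carved_c and the y axis of ledge_mid, either way round below 0.2 rad and x of blank1_c in the frame of bed_mid between -0.02 and 0.02 m and y of blank1_c in the frame of bed_mid between -0.095 and 0.095 m and z of blank1_c in the frame of bed_mid between 0.023 and 0.033 m and angle between the x axis of each of blank1_c, blank2_c, blank3_c and the x axis of bed_mid, either way round below 0.2 rad and x of blank2_c in the frame of bed_mid between -0.02 and 0.02 m and y of blank2_c in the frame of bed_mid between -0.095 and 0.095 m and z of blank2_c in the frame of bed_mid between 0.023 and 0.033 m and x of blank3_c in the frame of bed_mid between -0.02 and 0.02 m and y of blank3_c in the frame of bed_mid between -0.095 and 0.095 m and z of blank3_c in the frame of bed_mid between 0.023 and 0.033 m and value of joint swing below 0.06 rad); the robot touches nothing.
It fails at once if The sample is disturbed (moved over 30 mm) (distance of sample from where it was at the start of the episode above 0.03 m).
It fails at once if The hammer is disturbed (moved over 30 mm) (distance of hammer from where it was at the start of the episode above 0.03 m).
It fails at once if The brush is disturbed (moved over 30 mm) (distance of brush from where it was at the start of the episode above 0.03 m).
It fails at once if The mug is disturbed (moved over 30 mm) (distance of mug from where it was at the start of the episode above 0.03 m).
It fails at once if The carved stone is banged down on the ledge (over 60 N) (contact force between carved and ledge above 60 N).
Of blank1, blank2, blank3 only 2 to 3 are there at a start; the rules pass over those that are not, and their reading is None.
At some moment in a run one of blank1, blank2, blank3 may be knocked a few centimetres aside while the robot is not near it.
It also fails if it takes over 210 s, if anything falls off the work surface, if the arm or the gripper's body presses on something with over 40 N, if the wrist force passes 120 N, or if a joint passes its speed limit or range.

## Robot

A 6-joint arm with a two-finger parallel gripper is mounted at the origin on the work surface. World frame = base frame: x ahead of the robot, y to its left, z up, the work surface at z = 0. Lengths are in m, angles in rad, forces in N, time in s.
With the tool pointing down it reaches from about 0.35 to 0.775 m from the base axis. Payload 7.3 kg.
Tool frame: the origin (TCP) lies at the very end of the fingers, on their centre line; the grasp point (between the pads) lies grip_depth behind it (grip_depth is the distance from the TCP to the grasp point, in m); z points along the fingers, y is the line along which they close (so a half turn about z gives the same grasp; the last joint's range is limited). The gripper opens to 92 mm and grips with 3 to 60 N. Pads are 19 mm wide; open, the fingers measure 130 mm over their backs; the gripper's body (75 mm by 190 mm) begins 47 mm behind the grasp point.
Start: joints at [-1.295, 0.342, 1.524, -0, 1.275, -0.146], TCP at [0.215, -0.479, 0.194] pointing down, gripper open.
Joint ranges: [-2.53, 2.53], [-0.77, 2.02], [0.04, 2.7], [-1, 4.14], [0.28, 2.66], [-3.11, 3.11]. Speed limits (rad/s): [2.57, 2.57, 3.14, 3.14, 3.14, 3.14].

## Interface

Orientations are given as a rotation vector (axis times angle).
In Python, from bench import get_state, capture, camera_params, close_job, grip_depth gives the robot as it stands. The module is installed in compiled form; this text tells all that it offers.
- The arm moves only by the tool apply_moves, never from a script. Its argument "increments" is a list of rows, each a list of 7 numbers: the closure, from 0 (fully open) to 1 (shut), then the shift along the tool's x, y, z in m, then the turn, a rotation vector about the tool's x, y, z in rad. In form: [[fingers, x, y, z, ax, ay, az], ...]. A call has exactly 8 rows; each row shifts and turns the commanded pose from where the row before left it, along the tool's axes as they then stand; what a row does not reach is not made up. A row lasts 1/12 s, in which the tool goes at most 41.7 mm and 7.16 degrees, less where a joint would pass 70% of its speed; a pose out of reach is approached as far as the arm can. A call with a gripper value outside its range is refused whole. The fingers move at their own pace and stop on an object; "newtons" is the grip in N (left out, the last holds). Time passes only in rows, so rows that do not move let the fingers close, or fill a call up. It gives the time, the measured TCP pose, the force, the opening and the grip force at its end, in the units of the state.
- get_state(): the state, without advancing time (a new reading comes with each control period).
- capture(name): name is "scene" or "side" or "wrist"; returns (picture, depth): 384x512x3 uint8, red, green, blue; 384x512 float32, m along the optical axis (not along the pixel's ray), 0 where there is no reading.
- camera_params(name): a dict with "fx", "fy", "cx", "cy" (pixels), "camera_from_world" (4x4, takes a point from world to camera coordinates); the wrist camera has in their place "hand_eye" (4x4, takes a point from camera to tool coordinates, whose origin is the TCP and whose axes are the flange's). Camera axes: x right, y up, looking along -z (the intrinsics and any distortion apply to the point x, -y, -z); pixel columns grow to the right and rows downward; lengths in m; the calibration is good to about 2 mm. A picture is of the moment at which its call begins: read the wrist's pose just before it. camera_params takes no time and is no camera call.
- close_job(): hands the job in; it is judged then, once.
The state is a dict: "clock": time; "qpos": joint angles; "joint_velocities": joint speeds; "effort": joint torques, N m; "eef_pos": TCP position; "ee_rot": TCP orientation; "ft_force": force on the tool from outside, world axes, zero at the start; "wrist_torque": the same for the moment, N m; "finger_gap": opening from 0.0 (shut) to 1.0 (fully open); "grasp_force": force on a finger pad.
Only numpy, scipy, OpenCV 4.12 (cv2) and the standard library are available. Lean on these libraries where they do the work, as an engineer would, in place of code of your own. Each camera call takes 0.05 s, during which the arm holds its last target. There are 200 camera calls.

## Working session

There is one attempt and no reset: what is moved stays moved. The work goes in short steps, Python scripts to look and compute and a tool call to move; the robot and the scene stay as the last step left them, time stands still between calls to the robot, and variables do not carry over. Pictures are saved under pics/ and viewed, at most 14 in all, crops included, and the job is handed in when it is done.

Besides the shell and the picture viewer there is one more tool, called as name(argument=value, ...) on one line, values as JSON. apply_moves: Moves the arm, as the interface text tells. Its arguments: {"type":"object","properties":{"increments":{"type":"array","items":{"type":"array","items":{"type":"number"}}},"newtons":{"type":"number"}},"required":["increments"]}

```bash
mkdir -p pics
cat > h.py <<'E'
import numpy as np, cv2
from scipy.spatial.transform import Rotation as R
from bench import get_state, capture, camera_params, close_job, grip_depth
def cam(name, st=None):
    p=camera_params(name)
    if name=='wrist':
        T=np.eye(4);T[:3,:3]=R.from_rotvec(st['ee_rot']).as_matrix();T[:3,3]=st['eef_pos']
        W=T@np.array(p['hand_eye'])
    else: W=np.linalg.inv(np.array(p['camera_from_world']))
    return p,W
def cloud(p,W,d):
    v,u=np.indices(d.shape); x=(u-p['cx'])/p['fx']*d; y=-(v-p['cy'])/p['fy']*d
    P=np.stack([x,y,-d],-1); return P@W[:3,:3].T+W[:3,3]
def shot(name):
    st=get_state(); im,d=capture(name); p,W=cam(name,st)
    return im,d,cloud(p,W,d),st
def save(f,im): cv2.imwrite('pics/'+f,cv2.cvtColor(im,cv2.COLOR_RGB2BGR))
E
python3 - <<'E'
from h import *
print(grip_depth if not callable(grip_depth) else grip_depth(), get_state())
for n in ('scene','side','wrist'):
    im,d,P,st=shot(n); save(n+'0.png',im); np.savez(n+'0.npz',im=im,d=d,P=P)
    print(n,{k:v for k,v in camera_params(n).items()}, (d==0).mean())
E
```

```text
0.0188 {'clock': 0.0, 'qpos': array([-1.29499594e+00,  3.42727849e-01,  1.52499660e+00, -4.65949074e-06,
        1.27539012e+00, -1.45994827e-01]), 'joint_velocities': array([ 1.26504858e-04,  8.88241487e-04, -1.57102708e-03, -5.89280322e-05,
       -4.52457574e-04,  5.69327641e-04]), 'effort': array([ 5.45005321e-06, -4.31244493e+01, -2.44225931e+01,  7.17272842e-02,
        5.58691949e-02, -1.20254103e-04]), 'eef_pos': array([ 0.21483344, -0.47854463,  0.19344946]), 'ee_rot': array([-3.07050044e+00, -6.57338019e-01,  1.61955619e-04]), 'ft_force': array([0.32005415, 0.4087812 , 0.78342977]), 'wrist_torque': array([-0.02670329,  0.01769458,  0.02870863]), 'grasp_force': 0.0, 'finger_gap': 1.002465409463255}
scene {'fx': 492.63252092687304, 'fy': 492.63252092687304, 'cx': 246.88188964598976, 'cy': 193.34260858628485, 'camera_from_world': array([[ 0.63186845,  0.77488971,  0.01697643, -0.30235647],
       [-0.64598264,  0.51439741,  0.56400508,  0.25113694],
       [ 0.4283091 , -0.3673435 ,  0.8255968 , -1.97841209],
       [ 0.        ,  0.        ,  0.        ,  1.        ]])} 0.003
[... 192 characters left out ...]
  0.49257873],
       [ 0.16522221, -0.57220778,  0.80329315, -0.20387333],
       [-0.20567198,  0.77658982,  0.59548911, -1.71385905],
       [ 0.        ,  0.        ,  0.        ,  1.        ]])} 0.01483154296875
wrist {'fx': 306.93127101092085, 'fy': 306.93127101092085, 'cx': 254.3312606199669, 'cy': 194.5984065691206, 'hand_eye': array([[ 1.95327891e-04,  9.68679278e-01,  2.48315161e-01,
         6.62982813e-02],
       [ 9.99999311e-01, -4.76688974e-04,  1.07295492e-03,
         6.83445412e-04],
       [ 1.15771830e-03,  2.48314780e-01, -9.68678703e-01,
        -1.91022253e-01],
       [ 0.00000000e+00,  0.00000000e+00,  0.00000000e+00,
         1.00000000e+00]])} 0.016331990559895832
```

View pics/scene0.png

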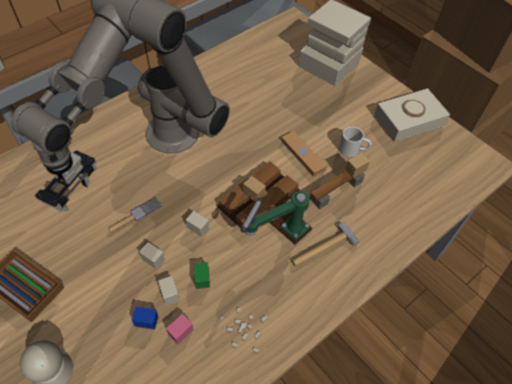

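View pics/side0.png

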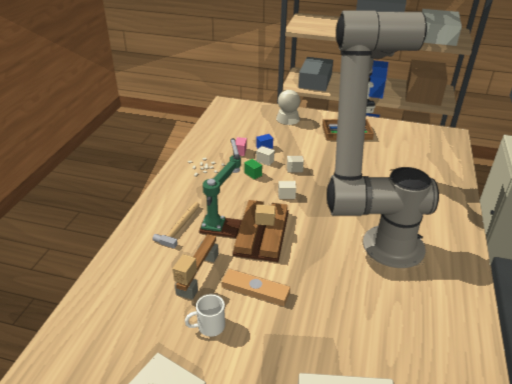

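Scene picture: blanks (pale) at px (197,222), (151,254), (168,289); look-alikes blue (145,317), green (202,274), pink (179,328) to be left alone; carved on the bearers (255,187) vs. sample on the ledge (357,165); board (303,152) vs. ledge (335,187); brush (135,215), hammer (325,243), mug (352,141).

```bash
cat > m.py <<'E'
from h import *
def rects(P,sel,amin=150):
    n,l,s,c=cv2.connectedComponentsWithStats(sel.astype(np.uint8))
    for i in range(1,n):
        if s[i,4]<amin: continue
        Q=P[l==i]; 
        (cx,cy),(w,h),a=cv2.minAreaRect((Q[:,:2]*1000).astype(np.float32))
        if w<h: w,h,a=h,w,a+90
        a=(a+90)%180-90
        print('  px',c[i].round(),'n',s[i,4],'ctr',round(cx),round(cy),'z',(np.median(Q[:,2])*1000).round(1),'size',round(w),round(h),'long-axis deg',round(a,1))
E
python3 - <<'E'
from m import *
for n in ('scene','side'):
    f=np.load(n+'0.npz'); im,P=f['im'],f['P']; z=P[...,2]
    hsv=cv2.cvtColor(im,cv2.COLOR_RGB2HSV); S=hsv[...,1]; 
    reg=(P[...,0]>0.2)&(P[...,0]<1)&(abs(P[...,1])<0.7)
    print(n)
    for nm,a,b in (('blank',.05,.063),('board',.024,.036),('bearer',.040,.05),('ledge',.066,.075),('carved',.095,.107),('sample',.12,.132),('arm',.19,.205)):
        print(nm); rects(P,reg&(z>a)&(z<b),60)
E
```

```text
scene
blank
  px [394. 125.] n 69 ctr 551 675 z 56.5 size 120 39 long-axis deg 2.8
  px [324. 194.] n 63 ctr 632 243 z 56.6 size 122 41 long-axis deg 70.9
  px [196. 220.] n 188 ctr 429 -183 z 53.9 size 68 47 long-axis deg 16.6
  px [150. 252.] n 213 ctr 435 -373 z 54.0 size 66 46 long-axis deg 15.6
  px [201. 272.] n 233 ctr 596 -286 z 54.4 size 70 45 long-axis deg -35.6
  px [167. 287.] n 260 ctr 572 -399 z 53.7 size 68 46 long-axis deg -17.7
  px [143. 315.] n 294 ctr 601 -506 z 54.2 size 66 49 long-axis deg 40.7
  px [178. 326.] n 301 ctr 697 -443 z 54.3 size 66 46 long-axis deg -83.1
board
  px [304. 152.] n 501 ctr 419 325 z 28.0 size 213 65 long-axis deg -6.6
  px [233. 205.] n 60 ctr 451 -37 z 30.9 size 108 52 long-axis deg 59.9
  px [294. 230.] n 130 ctr 647 74 z 27.6 size 74 73 long-axis deg 8.3
  px [ 47. 278.] n 120 ctr 279 -694 z 30.5 size 145 48 long-axis deg 14.9
bearer
  px [265. 172.] n 229 ctr 416 137 z 43.1 size 99 60 long-axis deg -85.2
  px [276. 194.] n 482 ctr 510 89 z 43.7 size 211 61 long-axis deg -84.9
  px [233. 197.] n 285 ctr 429 -15 z 43.1 size 119 63 lo
[... 1628 characters left out ...]
long-axis deg 27.8
bearer
  px [247. 226.] n 655 ctr 501 71 z 44.1 size 267 71 long-axis deg -85.2
  px [274. 230.] n 661 ctr 417 64 z 44.2 size 264 60 long-axis deg -85.1
  px [210. 324.] n 63 ctr 495 520 z 44.4 size 74 31 long-axis deg 21.6
ledge
  px [203. 248.] n 264 ctr 609 272 z 69.3 size 155 36 long-axis deg 86.2
  px [166. 363.] n 274 ctr 544 684 z 68.9 size 112 33 long-axis deg -1.5
carved
  px [265. 209.] n 177 ctr 456 48 z 99.4 size 67 56 long-axis deg 12.6
  px [184. 274.] n 64 ctr 606 405 z 100.6 size 75 36 long-axis deg 49.7
sample
  px [183. 264.] n 261 ctr 619 395 z 124.8 size 68 46 long-axis deg 82.6
arm
  px [219. 175.] n 321 ctr 632 2 z 194.8 size 226 62 long-axis deg 82.3
```

apply_moves(increments=[[0,0.036,-0.01,-0.016,0,0,0],[0,0.036,-0.01,-0.016,0,0,0],[0,0.036,-0.01,-0.016,0,0,0],[0,0.036,-0.01,-0.016,0,0,0],[0,0.036,-0.01,-0.016,0,0,0],[0,0.036,-0.01,-0.016,0,0,0],[0,0.036,-0.01,-0.016,0,0,0],[0,0.036,-0.01,-0.016,0,0,0]], newtons=30)

```text
clock: 0.82
eef_pos: [0.446, -0.2865, 0.3228]
ee_rot: [-3.072, -0.658, 0.0]
ft_force: [0.2, -1.8, 0.4]
finger_gap: 1.004
grasp_force: 0.0
```

apply_moves(increments=[[0,0,0,0,0,0,-0.12],[0,0,0,0,0,0,-0.12],[0,0,0,0,0,0,-0.12],[0,0,0,0,0,0,-0.12],[0,0,0,0,0,0,-0.12],[0,0,0,0,0,0,-0.12],[0,0,0,0,0,0,-0.12],[0,0,0,0,0,0,-0.12]])

```text
clock: 1.48
eef_pos: [0.4449, -0.288, 0.3218]
ee_rot: [-2.415, -2.009, 0.0]
ft_force: [-0.2, 0.3, -0.3]
finger_gap: 0.999
grasp_force: 0.0
```

```bash
cat >> m.py <<'E'
def heading(st):
    M=R.from_rotvec(st['ee_rot']).as_matrix(); return np.arctan2(M[1,0],M[0,0])
def to(x,y,z,yh,pr=True):
    """remaining: turn az (tool y to heading yh deg mod 180), then shift in the turned frame, and in the present frame"""
    st=get_state(); p=st['eef_pos']; th=heading(st); M=R.from_rotvec(st['ee_rot']).as_matrix()
    tgt=np.radians(yh+90); d=(tgt-th+np.pi/2)%np.pi-np.pi/2
    D=np.array([x,y,z])-p
    f=lambda t:np.array([D[0]*np.cos(t)+D[1]*np.sin(t),D[0]*np.sin(t)-D[1]*np.cos(t),-D[2]])
    print('at',p.round(4),'yhead',round(np.degrees(th)-90,1),'tilt',M[2,:2].round(4),'J6',st['qpos'][5].round(2),'J1',st['qpos'][0].round(2),'| az',round(-d,3),'shift after turn',f(th+d).round(4),'shift now',f(th).round(4),'t',round(st['clock'],1))
E
python3 - <<'E'
from m import *
to(.46,.06,.33,5)
im,d,P,st=shot('wrist'); save('w1.png',im); np.savez('w1.npz',im=im,P=P)
z=P[...,2]
for nm,a,b in (('blank',.05,.063),('bearer',.040,.05)):
    print(nm); rects(P,(z>a)&(z<b),150)
E
```

```text
at [ 0.4449 -0.288   0.3218] yhead -10.5 tilt [ 0.0003 -0.0006] J6 -0.54 J1 -0.72 | az -0.27 shift after turn [ 0.3453  0.0454 -0.0082] shift now [ 0.3449 -0.0485 -0.0082] t 1.5
blank
  px [226.  90.] n 1593 ctr 424 -181 z 56.4 size 66 46 long-axis deg 16.2
  px [350. 141.] n 1425 ctr 590 -284 z 56.2 size 66 46 long-axis deg -33.5
  px [254. 215.] n 1193 ctr 429 -371 z 56.1 size 66 46 long-axis deg 16.1
  px [342. 213.] n 1042 ctr 566 -397 z 56.0 size 66 46 long-axis deg -17.8
  px [423. 215.] n 440 ctr 690 -427 z 55.7 size 47 38 long-axis deg 7.7
bearer
  px [206.   4.] n 332 ctr 425 -69 z 45.3 size 60 14 long-axis deg -9.3
  px [413. 217.] n 152 ctr 676 -428 z 45.0 size 72 35 long-axis deg 57.8
```

View pics/w1.png

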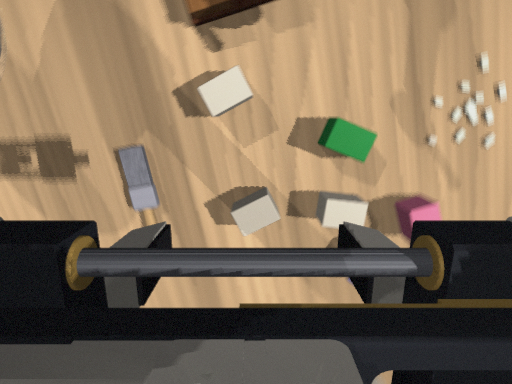

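apply_moves(increments=[[0,0.04,0,0,0,0,0],[0,0.04,0,0,0,0,0],[0,0.04,0,0,0,0,0],[0,0.04,0,0,0,0,0],[0,0.04,0,0,0,0,0],[0,0.04,0,0,0,0,0],[0,0.04,0,0,0,0,0],[0,0,0,0,0,0,0]])

```text
clock: 2.2
eef_pos: [0.4979, -0.0067, 0.3221]
ee_rot: [-2.416, -2.005, -0.003]
ft_force: [-1.0, 0.1, -0.3]
finger_gap: 0.998
grasp_force: 0.0
```

Run:
```python
from m import *
to(.46,.06,.33,5)
im,d,P,st=shot('wrist'); save('w2.png',im); np.savez('w2.npz',im=im,P=P)
z=P[...,2]
for nm,a,b in (('bearer',.040,.05),('carved',.095,.107),('ledge',.066,.075),('arm',.19,.205),('bar',.22,.26)):
    print(nm); rects(P,(z>a)&(z<b),150)
```

```text
at [ 0.4979 -0.0067  0.3221] yhead -10.6 tilt [ 0.0029 -0.0002] J6 0.02 J1 -0.17 | az -0.272 shift after turn [ 0.0697 -0.032  -0.0079] shift now [ 0.0586 -0.0495 -0.0079] t 2.2
bearer
  px [249. 102.] n 7195 ctr 507 68 z 45.4 size 260 60 long-axis deg -85.2
  px [189. 117.] n 6359 ctr 417 60 z 45.4 size 260 60 long-axis deg -85.2
carved
  px [216. 134.] n 1757 ctr 456 45 z 101.4 size 66 46 long-axis deg 9.3
ledge
arm
  px [378. 118.] n 5499 ctr 624 10 z 195.2 size 201 59 long-axis deg 76.9
bar
  px [356. 216.] n 400 ctr 590 -48 z 243.8 size 28 17 long-axis deg -24.7
```

apply_moves(increments=[[0,0.04,0,0,0,0,-0.05],[0,0.04,0,0,0,0,-0.05],[0,0.04,0,0,0,0,-0.05],[0,0.04,0,0,0,0,-0.05],[0,0.03,0,0,0,0,-0.05],[0,0,0,0,0,0,0],[0,0,0,0,0,0,0],[0,0,0,0,0,0,0]])

```text
clock: 2.92
eef_pos: [0.5156, 0.1742, 0.3218]
ee_rot: [2.155, 2.285, -0.002]
ft_force: [0.3, -0.4, 0.0]
finger_gap: 1.0
grasp_force: 0.0
```

Run:
```python
from m import *
to(.46,.06,.33,5)
im,d,P,st=shot('wrist'); save('w3.png',im); np.savez('w3.npz',im=im,P=P)
z=P[...,2]
for nm,a,b in (('board',.025,.036),('carved',.095,.107),('ledge',.066,.075),('sample',.12,.132),):
    print(nm); rects(P,(z>a)&(z<b),150)
a=np.load('w2.npz')['im']; cv2.imwrite('pics/w23.png',cv2.cvtColor(np.vstack([a[:240],im[:240]]),cv2.COLOR_RGB2BGR))
```

```text
at [0.5156 0.1742 0.3218] yhead 3.3 tilt [-0.001  -0.0005] J6 0.13 J1 0.19 | az -0.029 shift after turn [-0.1089 -0.0654 -0.0082] shift now [-0.1108 -0.0622 -0.0082] t 2.9
board
  px [190.  48.] n 6511 ctr 414 329 z 30.5 size 210 60 long-axis deg -5.9
  px [415. 147.] n 651 ctr 774 204 z 26.3 size 88 31 long-axis deg -7.9
  px [395. 213.] n 246 ctr 756 99 z 25.8 size 92 15 long-axis deg 80.0
  px [321. 213.] n 790 ctr 641 80 z 27.5 size 75 74 long-axis deg 5.5
carved
  px [343.  18.] n 160 ctr 613 361 z 101.5 size 48 16 long-axis deg -27.6
  px [209. 241.] n 551 ctr 454 61 z 101.0 size 68 20 long-axis deg 2.1
ledge
  px [328.  88.] n 3221 ctr 610 277 z 70.4 size 168 36 long-axis deg 86.8
sample
  px [355.   7.] n 632 ctr 617 365 z 126.3 size 47 17 long-axis deg -0.1
```

View pics/w23.png

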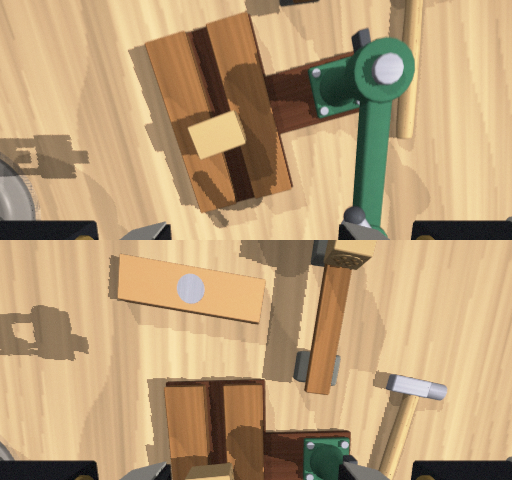

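Run:
```python
from m import *
f=np.load('w3.npz'); P=f['P']; z=P[...,2]
s=((z>.066)&(z<.075)&(P[...,0]>.5)&(P[...,0]<.72)&(P[...,1]>.1)&(P[...,1]<.45))
n,l,st,c=cv2.connectedComponentsWithStats(s.astype(np.uint8)); i=1+np.argmax(st[1:,4]); Q=P[l==i]
print(Q.min(0),Q.max(0)); ys=np.arange(.205,.345,.01); m=[]
for y in ys:
    q=Q[abs(Q[:,1]-y)<.005]; m.append([q[:,0].min(),q[:,0].max()]); 
m=np.array(m); print((m*1000).round().tolist()); print(np.polyfit(ys,m.mean(1),1),np.degrees(np.arctan(np.polyfit(ys,m.mean(1),1)[0])))
rects(P,l==i)
print(cv2.boxPoints(cv2.minAreaRect((Q[:,:2]*1000).astype(np.float32))).round())
to(.456,.045,.060,9.3)
```

```text
[0.58841856 0.19276835 0.06600813] [0.63216472 0.36205181 0.07493255]
[[588.0, 623.0], [589.0, 624.0], [590.0, 624.0], [591.0, 624.0], [591.0, 625.0], [592.0, 626.0], [592.0, 626.0], [593.0, 627.0], [593.0, 628.0], [594.0, 628.0], [595.0, 629.0], [595.0, 629.0], [596.0, 631.0], [597.0, 630.0]]
[0.06127512 0.59309111] 3.506421484871525
  px [328.  88.] n 3221 ctr 610 277 z 70.4 size 168 36 long-axis deg 86.8
[[587. 194.]
 [623. 192.]
 [632. 360.]
 [596. 362.]]
at [0.5157 0.1739 0.322 ] yhead 3.3 tilt [-0.0008 -0.0003] J6 0.13 J1 0.18 | az -0.104 shift after turn [-0.1176 -0.0797  0.262 ] shift now [-0.1252 -0.067   0.262 ] t 3.0
```

apply_moves(increments=[[0,0,0,0,0,0,-0.1],[0,-0.0168,-0.0114,0.02,0,0,0],[0,-0.0168,-0.0114,0.02,0,0,0],[0,-0.0168,-0.0114,0.02,0,0,0],[0,-0.0168,-0.0114,0.02,0,0,0],[0,-0.0168,-0.0114,0.02,0,0,0],[0,-0.0168,-0.0114,0.02,0,0,0],[0,-0.0168,-0.0114,0.02,0,0,0]])

```text
clock: 3.63
eef_pos: [0.4548, 0.0442, 0.1816]
ee_rot: [2.039, 2.389, 0.0]
ft_force: [0.1, 0.2, -0.2]
finger_gap: 0.999
grasp_force: 0.0
```

```bash
python3 -c "
from m import *
to(.456,.045,.060,9.3)"
```

```text
at [0.4548 0.0442 0.1816] yhead 9.0 tilt [-0.0007  0.0008] J6 -0.23 J1 -0.07 | az -0.005 shift after turn [0.0006 0.0013 0.1216] shift now [0.0006 0.0013 0.1216] t 3.6
```

apply_moves(increments=[[0,0,0.001,0.03,0,0,0],[0,0,0,0.03,0,0,0],[0,0,0,0.03,0,0,0],[0,0,0,0.025,0,0,0],[0,0,0,0.006,0,0,0],[0,0,0,0,0,0,0],[1,0,0,0,0,0,0],[1,0,0,0,0,0,0]], newtons=30)

```text
clock: 4.3
eef_pos: [0.4578, 0.0464, 0.0627]
ee_rot: [2.035, 2.39, 0.003]
ft_force: [-0.7, -0.2, 0.0]
finger_gap: 0.901
grasp_force: 0.0
```

apply_moves(increments=[[1,0,0,0,0,0,0],[1,0,0,0,0,0,0],[1,0,0,0,0,0,0],[1,0,0,-0.02,0,0,0],[1,0,0,-0.03,0,0,0],[1,0,0,-0.03,0,0,0],[1,0,0,-0.03,0,0,0],[1,0,0,-0.03,0,0,0]])

```text
clock: 4.97
eef_pos: [0.4559, 0.0471, 0.2024]
ee_rot: [-2.035, -2.393, 0.001]
ft_force: [1.4, 0.3, -4.1]
finger_gap: 0.711
grasp_force: 30.0
```

apply_moves(increments=[[1,0,0,0,0,0,-0.113],[1,0,0,0,0,0,-0.113],[1,0,0,0,0,0,-0.113],[1,0,0,0,0,0,-0.113],[1,0,0,0,0,0,-0.113],[1,0,0,0,0,0,-0.113],[1,0,0,0,0,0,-0.113],[1,0,0,0,0,0,-0.113]])

```text
clock: 5.63
eef_pos: [0.456, 0.0471, 0.2008]
ee_rot: [-0.777, -3.043, 0.0]
ft_force: [-0.1, 0.5, -3.7]
finger_gap: 0.714
grasp_force: 30.0
```

apply_moves(increments=[[1,0,0,0,0,0,-0.113],[1,0,0,0,0,0,-0.113],[1,0,0,0,0,0,-0.113],[1,0,0,0,0,0,-0.113],[1,-0.02,0.033,0,0,0,0],[1,-0.02,0.033,0,0,0,0],[1,-0.02,0.033,0,0,0,0],[1,-0.02,0.033,0,0,0,0]])

```text
clock: 6.3
eef_pos: [0.5439, 0.1759, 0.2008]
ee_rot: [-0.085, -3.14, 0.0]
ft_force: [0.6, -0.9, -1.9]
finger_gap: 0.716
grasp_force: 30.0
```

apply_moves(increments=[[1,-0.02,0.033,0,0,0,0],[1,-0.02,0.033,0,0,0,0],[1,-0.02,0.032,0,0,0,0],[1,0,0,0,0,0,0],[1,0,0,0,0,0,0],[1,0,0,0,0,0,0],[1,0,0,0,0,0,0],[1,0,0,0,0,0,0]])

```text
clock: 6.97
eef_pos: [0.6083, 0.2679, 0.2018]
ee_rot: [0.086, 3.14, -0.0]
ft_force: [-0.0, -0.7, -3.6]
finger_gap: 0.711
grasp_force: 30.0
```

```bash
python3 -c "
from m import *
to(.6097,.268,.088,86.5)"
```

```text
at [0.6083 0.2679 0.2018] yhead 86.9 tilt [-0.0004 -0.0002] J6 -1.22 J1 0.3 | az 0.006 shift after turn [-1.400e-03  1.000e-04  1.138e-01] shift now [-1.400e-03  1.000e-04  1.138e-01] t 7.0
```

apply_moves(increments=[[1,0,0,0.025,0,0,0],[1,0,0,0.025,0,0,0],[1,0,0,0.025,0,0,0],[1,0,0,0.025,0,0,0],[1,0,0,0.006,0,0,0],[1,0,0,0.002,0,0,0],[1,0,0,0.001,0,0,0],[1,0,0,0,0,0,0]])

```text
clock: 7.63
eef_pos: [0.6097, 0.2691, 0.0941]
ee_rot: [0.085, 3.137, 0.001]
ft_force: [0.5, 0.9, -3.5]
finger_gap: 0.715
grasp_force: 30.0
```

apply_moves(increments=[[1,0,0,0.001,0,0,0],[1,0,0,0.001,0,0,0],[1,0,0,0.001,0,0,0],[1,0,0,0.001,0,0,0],[1,0,0,0.0005,0,0,0],[1,0,0,0.0005,0,0,0],[1,0,0,0,0,0,0],[1,0,0,0,0,0,0]])

```text
clock: 8.3
eef_pos: [0.6087, 0.2691, 0.0872]
ee_rot: [0.084, 3.14, -0.0]
ft_force: [-0.5, -0.3, -3.8]
finger_gap: 0.715
grasp_force: 30.0
```

apply_moves(increments=[[1,0,0,0.0005,0,0,0],[1,0,0,0.0005,0,0,0],[1,0,0,0.0005,0,0,0],[1,0,0,0.0005,0,0,0],[1,0,0,0.0005,0,0,0],[1,0,0,0,0,0,0],[1,0,0,0,0,0,0],[1,0,0,0,0,0,0]])

```text
clock: 8.97
eef_pos: [0.609, 0.2691, 0.0871]
ee_rot: [0.084, 3.138, 0.001]
ft_force: [-5.1, -2.1, 10.4]
finger_gap: 0.714
grasp_force: 30.0
```

apply_moves(increments=[[0,0,0,0,0,0,0],[0,0,0,0,0,0,0],[0,0,0,-0.001,0,0,0],[0,0,0,-0.02,0,0,0],[0,0,0,-0.04,0,0,0],[0,0,0,-0.04,0,0,0],[0,0,0,-0.04,0,0,0],[0,0,0,-0.04,0,0,0]])

```text
clock: 9.63
eef_pos: [0.6084, 0.269, 0.2674]
ee_rot: [0.085, 3.14, -0.0]
ft_force: [1.4, 0.3, 0.3]
finger_gap: 0.998
grasp_force: 0.0
```

apply_moves(increments=[[0,0,0,-0.003,0,0,0.123],[0,0,0,-0.003,0,0,0.123],[0,0,0,-0.003,0,0,0.123],[0,0,0,-0.003,0,0,0.123],[0,0,0,-0.003,0,0,0.123],[0,0,0,-0.003,0,0,0.123],[0,0,0,-0.003,0,0,0.123],[0,0,0,-0.003,0,0,0.123]])

```text
clock: 10.3
eef_pos: [0.6088, 0.2691, 0.2895]
ee_rot: [-1.566, -2.723, 0.0]
ft_force: [-0.4, -0.2, -0.0]
finger_gap: 0.998
grasp_force: 0.0
```

apply_moves(increments=[[0,0,0,0,0,0,0.125],[0,0,0,0,0,0,0.125],[0,-0.0317,-0.0253,0,0,0,0],[0,-0.0317,-0.0253,0,0,0,0],[0,-0.0317,-0.0253,0,0,0,0],[0,-0.0317,-0.0253,0,0,0,0],[0,-0.0317,-0.0253,0,0,0,0],[0,-0.0317,-0.0253,0,0,0,0]])

```text
clock: 10.97
eef_pos: [0.515, 0.0426, 0.2896]
ee_rot: [1.885, 2.513, 0.0]
ft_force: [1.2, -0.3, -0.2]
finger_gap: 1.002
grasp_force: 0.0
```

apply_moves(increments=[[0,-0.0317,-0.0253,0,0,0,0],[0,-0.0317,-0.0253,0,0,0,0],[0,-0.0317,-0.0253,0,0,0,0],[0,-0.0317,-0.0253,0,0,0,0],[0,-0.0317,-0.0253,0,0,0,0],[0,-0.0317,-0.0253,0,0,0,0],[0,0,0,0,0,0,0],[0,0,0,0,0,0,0]])

```text
clock: 11.63
eef_pos: [0.4227, -0.1828, 0.2896]
ee_rot: [1.892, 2.508, 0.0]
ft_force: [0.3, 0.1, 0.3]
finger_gap: 0.999
grasp_force: 0.0
```

Run:
```python
from m import *
to(.424,-.181,.016,16.2)
im,d,P,st=shot('side'); z=P[...,2]; reg=(P[...,0]>.3)&(P[...,0]<.8)
for a,b in ((.12,.132),(.05,.063)): rects(P,reg&(z>a)&(z<b),60)
```

```text
at [ 0.4227 -0.1828  0.2896] yhead 15.9 tilt [-0.0001  0.0002] J6 -0.85 J1 -0.57 | az -0.005 shift after turn [0.0013 0.0017 0.2736] shift now [0.0014 0.0017 0.2736] t 11.6
  px [201. 238.] n 214 ctr 610 272 z 124.8 size 71 49 long-axis deg 89.6
  px [184. 263.] n 261 ctr 619 394 z 125.1 size 71 49 long-axis deg 80.8
  px [264. 137.] n 81 ctr 596 -500 z 54.0 size 64 58 long-axis deg 41.3
  px [240. 141.] n 77 ctr 691 -439 z 54.9 size 78 44 long-axis deg -81.7
  px [265. 151.] n 95 ctr 566 -393 z 54.5 size 70 55 long-axis deg -20.8
  px [295. 159.] n 95 ctr 429 -364 z 55.0 size 64 56 long-axis deg 12.5
  px [252. 164.] n 105 ctr 590 -282 z 54.8 size 68 54 long-axis deg -31.7
  px [287. 185.] n 134 ctr 423 -175 z 54.9 size 66 59 long-axis deg 16.7
  px [212. 218.] n 60 ctr 636 94 z 56.3 size 47 38 long-axis deg 17.0
  px [205. 257.] n 66 ctr 589 288 z 55.6 size 180 16 long-axis deg 87.0
  px [186. 286.] n 61 ctr 607 418 z 55.3 size 58 28 long-axis deg 58.3
  px [210. 304.] n 71 ctr 514 470 z 56.7 size 67 28 long-axis deg 19.1
  px [210. 322.] n 81 ctr 494 523 z 56.3 size 74 30 long-axis deg 18.7
```

apply_moves(increments=[[0,0.0015,0.0015,0.04,0,0,0],[0,0,0,0.04,0,0,0],[0,0,0,0.04,0,0,0],[0,0,0,0.04,0,0,0],[0,0,0,0.04,0,0,0],[0,0,0,0.04,0,0,0],[0,0,0,0.025,0,0,0],[0,0,0,0.008,0,0,0]])

```text
clock: 12.35
eef_pos: [0.4228, -0.176, 0.0131]
ee_rot: [-1.879, -2.51, 0.001]
ft_force: [-0.9, 0.5, -0.3]
finger_gap: 1.002
grasp_force: 0.0
```

apply_moves(increments=[[0,0,0,0,0,0,0],[1,0,0,0,0,0,0],[1,0,0,0,0,0,0],[1,0,0,0,0,0,0],[1,0,0,0,0,0,0],[1,0,0,0,0,0,0],[1,0,0,0,0,0,0],[1,0,0,0,0,0,0]], newtons=35)

```text
clock: 13.02
eef_pos: [0.4244, -0.1795, 0.0178]
ee_rot: [1.885, 2.512, -0.001]
ft_force: [-3.1, -0.5, 8.6]
finger_gap: 0.709
grasp_force: 35.0
```

apply_moves(increments=[[1,0,0,-0.02,0,0,0],[1,0,0,-0.03,0,0,0],[1,0,0,-0.03,0,0,0.1],[1,0,0,-0.03,0,0,0.1],[1,0,0,-0.03,0,0,0],[1,0,0,0,0,0,0],[1,0,0,0,0,0,0],[1,0,0,0,0,0,0]])

```text
clock: 13.68
eef_pos: [0.4235, -0.1786, 0.1555]
ee_rot: [-2.126, -2.31, 0.001]
ft_force: [0.2, 0.3, -5.0]
finger_gap: 0.711
grasp_force: 35.0
```

Run:
```python
from m import *
to(.4565,.1298,.061,4.8)
```

```text
at [ 0.4235 -0.1786  0.1555] yhead 4.8 tilt [ 0.0012 -0.0016] J6 -0.65 J1 -0.57 | az -0.001 shift after turn [0.3045 0.0587 0.0945] shift now [0.3046 0.0586 0.0945] t 13.7
```

apply_moves(increments=[[1,0.0383,0.0073,0,0,0,0],[1,0.0383,0.0073,0,0,0,0],[1,0.0383,0.0073,0,0,0,0],[1,0.0383,0.0073,0,0,0,0],[1,0.0383,0.0073,0,0,0,0],[1,0.0383,0.0073,0,0,0,0],[1,0.0383,0.0073,0,0,0,0],[1,0.0383,0.0073,0,0,0,0]])

```text
clock: 14.35
eef_pos: [0.4556, 0.1328, 0.1545]
ee_rot: [-2.125, -2.31, 0.005]
ft_force: [1.4, -1.2, -4.3]
finger_gap: 0.712
grasp_force: 35.0
```

apply_moves(increments=[[1,0,0,0.02,0,0,0],[1,0,0,0.03,0,0,0],[1,0,0,0.025,0,0,0],[1,0,0,0.008,0,0,0],[1,0,0,0.003,0,0,0],[1,0,0,0.002,0,0,0],[1,0,0,0.002,0,0,0],[1,0,0,0.002,0,0,0]])

```text
clock: 15.02
eef_pos: [0.4582, 0.1309, 0.0655]
ee_rot: [2.127, 2.31, 0.003]
ft_force: [-0.5, 0.3, -4.1]
finger_gap: 0.715
grasp_force: 35.0
```

apply_moves(increments=[[1,0,0,0.001,0,0,0],[1,0,0,0.001,0,0,0],[1,0,0,0.001,0,0,0],[1,0,0,0,0,0,0],[1,0,0,0,0,0,0],[1,0,0,0,0,0,0],[1,0,0,0,0,0,0],[1,0,0,0,0,0,0]])

```text
clock: 15.68
eef_pos: [0.4577, 0.1313, 0.0628]
ee_rot: [2.127, 2.311, 0.002]
ft_force: [-1.3, 1.3, 5.7]
finger_gap: 0.709
grasp_force: 35.0
```

Run:
```python
from m import *
to(.4565,.1318,.0625,4.8)
```

```text
at [0.4577 0.1313 0.0628] yhead 4.7 tilt [0.0003 0.0018] J6 0.03 J1 0.12 | az -0.001 shift after turn [ 0.0006 -0.0012  0.0003] shift now [ 0.0006 -0.0012  0.0003] t 15.7
```

apply_moves(increments=[[0,0,0,0,0,0,0],[0,0,0,0,0,0,0],[0,0,0,0,0,0,0],[0,0,0,-0.02,0,0,0],[0,0,0,-0.035,0,0,0],[0,0,0,-0.035,0,0,-0.1],[0,0,0,-0.035,0,0,-0.1],[0,0,0,-0.02,0,0,0]])

```text
clock: 16.35
eef_pos: [0.4585, 0.1312, 0.2105]
ee_rot: [1.877, 2.514, 0.006]
ft_force: [1.3, 0.5, -0.0]
finger_gap: 1.0
grasp_force: 0.0
```

apply_moves(increments=[[0,-0.0365,-0.0128,0,0,0,0],[0,-0.0365,-0.0128,0,0,0,0],[0,-0.0365,-0.0128,0,0,0,0],[0,-0.0365,-0.0128,0,0,0,0],[0,-0.0365,-0.0128,0,0,0,0],[0,-0.0365,-0.0128,0,0,0,0],[0,-0.0365,-0.0128,0,0,0,0],[0,-0.0365,-0.0128,0,0,0,0]])

```text
clock: 17.02
eef_pos: [0.4399, -0.18, 0.2068]
ee_rot: [1.886, 2.512, -0.0]
ft_force: [1.3, 0.4, 0.2]
finger_gap: 1.005
grasp_force: 0.0
```

apply_moves(increments=[[0,-0.0365,-0.0128,0,0,0,0],[0,-0.0365,-0.0128,0,0,0,0],[0,-0.0365,-0.0128,0,0,0,0],[0,-0.0365,-0.0128,0,0,0,0],[0,-0.0365,-0.0128,0,0,0,0],[0,0,0,0,0,0,0],[0,0,0,0,0,0,0],[0,0,0,0,0,0,0]])

```text
clock: 17.68
eef_pos: [0.4297, -0.3705, 0.2063]
ee_rot: [-1.886, -2.511, -0.001]
ft_force: [0.7, 0.3, 0.6]
finger_gap: 1.003
grasp_force: 0.0
```

Run:
```python
from m import *
to(.429,-.371,.017,16.1)
im,d,P,st=shot('side'); z=P[...,2]; reg=(P[...,0]>.3)&(P[...,0]<.65)&(P[...,1]<.25)
for a,b in ((.095,.107),(.05,.063)): rects(P,reg&(z>a)&(z<b),60)
```

```text
at [ 0.4297 -0.3705  0.2063] yhead 16.2 tilt [ 0.0011 -0.0001] J6 -1.13 J1 -0.85 | az 0.001 shift after turn [-0.0003 -0.0008  0.1893] shift now [-0.0003 -0.0008  0.1893] t 17.7
  px [258. 225.] n 190 ctr 458 135 z 99.7 size 66 56 long-axis deg 2.2
  px [264. 138.] n 85 ctr 597 -497 z 54.0 size 73 57 long-axis deg 45.4
  px [265. 151.] n 94 ctr 566 -391 z 54.8 size 72 56 long-axis deg -15.5
  px [295. 159.] n 95 ctr 429 -367 z 54.5 size 67 53 long-axis deg 17.4
  px [253. 164.] n 105 ctr 591 -279 z 55.3 size 71 50 long-axis deg -36.9
```

apply_moves(increments=[[0,0,-0.001,0.04,0,0,0],[0,0,0,0.04,0,0,0],[0,0,0,0.04,0,0,0],[0,0,0,0.04,0,0,0],[0,0,0,0.022,0,0,0],[0,0,0,0.007,0,0,0],[0,0,0,0,0,0,0],[0,0,0,0,0,0,0]])

```text
clock: 18.4
eef_pos: [0.43, -0.3713, 0.0191]
ee_rot: [1.883, 2.512, -0.001]
ft_force: [0.8, 0.7, 0.3]
finger_gap: 1.0
grasp_force: 0.0
```

apply_moves(increments=[[1,0,0,0,0,0,0],[1,0,0,0,0,0,0],[1,0,0,0,0,0,0],[1,0,0,0,0,0,0],[1,0,0,0,0,0,0],[1,0,0,0,0,0,0],[1,0,0,0,0,0,0],[1,0,0,0,0,0,0]])

```text
clock: 19.07
eef_pos: [0.4293, -0.3717, 0.0185]
ee_rot: [1.885, 2.511, -0.0]
ft_force: [-1.3, 1.4, 7.4]
finger_gap: 0.71
grasp_force: 35.0
```

apply_moves(increments=[[1,0,0,-0.02,0,0,0],[1,0,0,-0.03,0,0,0],[1,0,0,-0.03,0,0,0.1],[1,0,0,-0.03,0,0,0.1],[1,0,0,-0.03,0,0,0],[1,0.0391,0.0062,0,0,0,0],[1,0.0391,0.0062,0,0,0,0],[1,0.0391,0.0062,0,0,0,0]])

```text
clock: 19.73
eef_pos: [0.4368, -0.2515, 0.157]
ee_rot: [-2.129, -2.309, -0.0]
ft_force: [1.9, 0.5, -5.0]
finger_gap: 0.703
grasp_force: 35.0
```

apply_moves(increments=[[1,0.0391,0.0062,0,0,0,0],[1,0.0391,0.0062,0,0,0,0],[1,0.0391,0.0062,0,0,0,0],[1,0.0391,0.0062,0,0,0,0],[1,0.0391,0.0062,0,0,0,0],[1,0.0391,0.0062,0,0,0,0],[1,0.0391,0.0062,0,0,0,0],[1,0.0391,0.0062,0,0,0,0]])

```text
clock: 20.4
eef_pos: [0.4602, 0.0648, 0.1569]
ee_rot: [-2.127, -2.311, 0.002]
ft_force: [1.6, -1.2, -5.1]
finger_gap: 0.711
grasp_force: 35.0
```

Run:
```python
from m import *
to(.462,.064,.0625,4.8)
```

```text
at [0.4602 0.0648 0.1569] yhead 4.7 tilt [ 0.     -0.0018] J6 -0.11 J1 -0.03 | az -0.001 shift after turn [-0.001   0.0018  0.0944] shift now [-0.001   0.0018  0.0944] t 20.4
```

apply_moves(increments=[[1,-0.001,0.002,0.02,0,0,0],[1,0,0,0.03,0,0,0],[1,0,0,0.025,0,0,0],[1,0,0,0.008,0,0,0],[1,0,0,0.003,0,0,0],[1,0,0,0.002,0,0,0],[1,0,0,0.002,0,0,0],[1,0,0,0.002,0,0,0]])

```text
clock: 21.07
eef_pos: [0.4644, 0.0618, 0.0667]
ee_rot: [2.127, 2.31, 0.003]
ft_force: [0.8, -0.3, -5.4]
finger_gap: 0.707
grasp_force: 35.0
```

apply_moves(increments=[[1,0,0,0.001,0,0,0],[1,0,0,0.001,0,0,0],[1,0,0,0.001,0,0,0],[1,0,0,0,0,0,0],[1,0,0,0,0,0,0],[1,0,0,0,0,0,0],[1,0,0,0,0,0,0],[1,0,0,0,0,0,0]])

```text
clock: 21.73
eef_pos: [0.4638, 0.0625, 0.0636]
ee_rot: [2.127, 2.311, 0.002]
ft_force: [-2.3, 3.9, 6.3]
finger_gap: 0.708
grasp_force: 35.0
```

apply_moves(increments=[[0,0,0,0,0,0,0],[0,0,0,0,0,0,0],[0,0,0,0,0,0,0],[0,0,0,-0.02,0,0,0],[0,0,0,-0.04,0,0,0.1],[0,0,0,-0.04,0,0,0.1],[0,0,0,-0.04,0,0,0.1],[0,0,0,-0.04,0,0,0.095]])

```text
clock: 22.4
eef_pos: [0.463, 0.062, 0.2446]
ee_rot: [2.544, 1.843, 0.0]
ft_force: [1.2, -0.5, 0.3]
finger_gap: 1.001
grasp_force: 0.0
```

apply_moves(increments=[[0,-0.0339,0.02,0,0,0,0],[0,-0.0339,0.02,0,0,0,0],[0,-0.0339,0.02,0,0,0,0],[0,-0.0339,0.02,0,0,0,0],[0,-0.0339,0.02,0,0,0,0],[0,-0.0339,0.02,0,0,0,0],[0,-0.0339,0.02,0,0,0,0],[0,-0.0339,0.02,0,0,0,0]])

```text
clock: 23.07
eef_pos: [0.5324, -0.2474, 0.2426]
ee_rot: [2.54, 1.849, -0.0]
ft_force: [1.0, 0.0, 0.4]
finger_gap: 1.002
grasp_force: 0.0
```

Run:
```python
from m import *
to(.566,-.397,.017,-17.8)
im,d,P,st=shot('side'); z=P[...,2]; reg=(P[...,0]>.3)&(P[...,0]<.65)&(P[...,1]<.25)
for a,b in ((.095,.107),(.05,.063)): rects(P,reg&(z>a)&(z<b),60)
```

```text
at [ 0.5324 -0.2474  0.2426] yhead -17.9 tilt [-0.0003  0.0003] J6 -0.25 J1 -0.57 | az -0.002 shift after turn [-0.1322  0.0778  0.2256] shift now [-0.1321  0.078   0.2256] t 23.1
  px [261. 212.] n 173 ctr 464 65 z 100.0 size 66 53 long-axis deg 4.3
  px [258. 225.] n 195 ctr 458 134 z 99.8 size 66 52 long-axis deg 5.9
  px [264. 138.] n 85 ctr 599 -498 z 55.1 size 65 55 long-axis deg 39.9
  px [265. 151.] n 98 ctr 567 -390 z 55.5 size 70 60 long-axis deg -23.3
  px [253. 164.] n 106 ctr 588 -279 z 54.4 size 74 52 long-axis deg -34.4
```

apply_moves(increments=[[0,-0.033,0.0195,0.02,0,0,0],[0,-0.033,0.0195,0.02,0,0,0],[0,-0.033,0.0195,0.02,0,0,0],[0,-0.033,0.0195,0.02,0,0,0],[0,0,0,0.035,0,0,0],[0,0,0,0.035,0,0,0],[0,0,0,0.035,0,0,0],[0,0,0,0.03,0,0,0]])

```text
clock: 23.78
eef_pos: [0.5639, -0.3889, 0.0276]
ee_rot: [-2.539, -1.847, 0.001]
ft_force: [-0.2, -0.3, -0.0]
finger_gap: 1.004
grasp_force: 0.0
```

Run:
```python
from m import *
to(.566,-.397,.017,-17.8)
```

```text
at [ 0.5639 -0.3889  0.0276] yhead -17.9 tilt [ 0.0006 -0.0019] J6 -0.4 J1 -0.72 | az -0.002 shift after turn [-0.007   0.0045  0.0106] shift now [-0.007   0.0045  0.0106] t 23.8
```

apply_moves(increments=[[0,0,0,0.006,0,0,0],[0,0,0,0,0,0,0],[0,0,0,0,0,0,0],[1,0,0,0,0,0,0],[1,0,0,0,0,0,0],[1,0,0,0,0,0,0],[1,0,0,0,0,0,0],[1,0,0,0,0,0,0]])

```text
clock: 24.45
eef_pos: [0.5651, -0.3894, 0.0254]
ee_rot: [2.538, 1.849, 0.0]
ft_force: [-0.3, 0.9, -0.2]
finger_gap: 0.692
grasp_force: 0.0
```

apply_moves(increments=[[1,0,0,0,0,0,0],[1,0,0,-0.02,0,0,0],[1,0,0,-0.04,0,0,0],[1,0,0,-0.04,0,0,-0.1],[1,0,0,-0.04,0,0,-0.1],[1,0,0,-0.04,0,0,-0.1],[1,0,0,-0.04,0,0,-0.096],[1,0,0,-0.02,0,0,0]])

```text
clock: 25.12
eef_pos: [0.5656, -0.3899, 0.271]
ee_rot: [2.115, 2.312, 0.0]
ft_force: [0.1, 0.1, 0.8]
finger_gap: 0.103
grasp_force: 0.0
```

Run:
```python
from m import *
to(.4675,-.0018,.063,4.8)
```

```text
at [ 0.5656 -0.3899  0.271 ] yhead 5.1 tilt [-0.006   0.0056] J6 -0.8 J1 -0.71 | az 0.005 shift after turn [ 0.395  -0.0653  0.208 ] shift now [ 0.3953 -0.0632  0.208 ] t 25.1
```

Run:
```python
from m import *
im,d,P,st=shot('side'); save('s4.png',cv2.resize(im[100:260,180:340],None,fx=3.5,fy=3.5)); z=P[...,2]; reg=(P[...,0]>.3)&(P[...,0]<.75)&(P[...,1]<.25)
rects(P,reg&(z>.05)&(z<.063),60)
im,d,P,st=shot('wrist'); save('w4.png',im); z=P[...,2]
rects(P,(z>.05)&(z<.063),150)
```

```text
px [264. 138.] n 87 ctr 597 -500 z 54.5 size 67 62 long-axis deg 36.7
  px [240. 142.] n 76 ctr 690 -435 z 55.1 size 75 44 long-axis deg -82.0
  px [264. 151.] n 100 ctr 567 -391 z 54.7 size 73 54 long-axis deg -16.6
  px [253. 164.] n 106 ctr 589 -279 z 54.2 size 74 50 long-axis deg -38.8
  px [278.  83.] n 2027 ctr 590 -285 z 56.4 size 66 46 long-axis deg -33.4
  px [253. 170.] n 1645 ctr 567 -397 z 56.2 size 66 46 long-axis deg -17.7
  px [339. 203.] n 1194 ctr 691 -434 z 56.2 size 51 46 long-axis deg -83.5
```

View pics/s4.png

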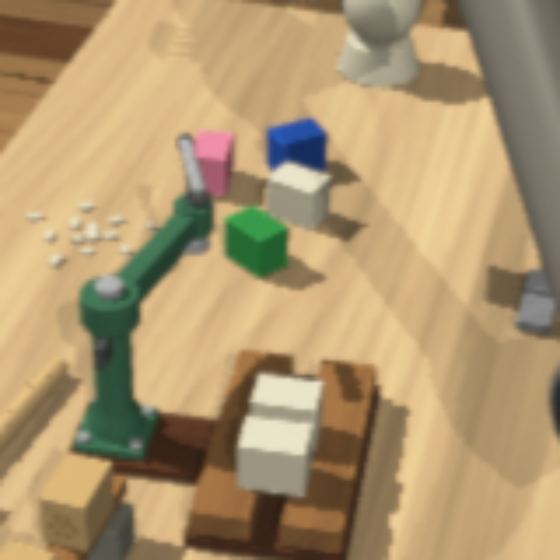

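View pics/w4.png

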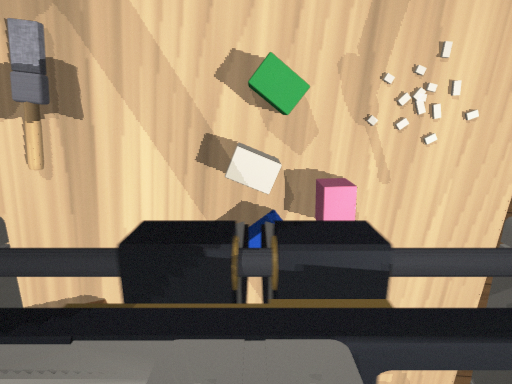

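apply_moves(increments=[[0,0,0,0,0,0,0.1],[0,0,0,0,0,0,0.1],[0,0,0,0,0,0,0.1],[0,0,0,0,0,0,0.1],[0,0,0,0.03,0,0,0],[0,0,0,0.03,0,0,0],[0,0,0,0,0,0,0],[0,0,0,0,0,0,0]])

```text
clock: 25.88
eef_pos: [0.5637, -0.3883, 0.202]
ee_rot: [-2.539, -1.841, 0.002]
ft_force: [-0.3, -0.4, 0.1]
finger_gap: 0.559
grasp_force: 0.0
```

Run:
```python
from m import *
to(.567,-.397,.017,-17.8)
```

```text
at [ 0.5637 -0.3883  0.202 ] yhead -18.1 tilt [ 0.0023 -0.0055] J6 -0.4 J1 -0.72 | az -0.006 shift after turn [-0.0073  0.0058  0.185 ] shift now [-0.0072  0.0058  0.185 ] t 25.9
```

apply_moves(increments=[[0,-0.007,0.0055,0,0,0,0],[0,0,0,0,0,0,0],[0,0,0,0,0,0,0],[0,0,0,0,0,0,0],[0,0,0,0,0,0,0],[0,0,0,0.03,0,0,0],[0,0,0,0.03,0,0,0],[0,0,0,0.03,0,0,0]])

```text
clock: 26.55
eef_pos: [0.5682, -0.3976, 0.1146]
ee_rot: [2.541, 1.843, 0.001]
ft_force: [-0.0, -0.7, -0.4]
finger_gap: 0.999
grasp_force: 0.0
```

apply_moves(increments=[[0,0,0,0.03,0,0,0],[0,0,0,0.03,0,0,0],[0,0,0,0.02,0,0,0],[0,0,0,0.01,0,0,0],[0,0,0,0.004,0,0,0],[0,0,0,0,0,0,0],[0,0,0,0,0,0,0],[0,0,0,0,0,0,0]])

```text
clock: 27.22
eef_pos: [0.5689, -0.3984, 0.0227]
ee_rot: [2.54, 1.842, 0.001]
ft_force: [0.3, 0.9, 0.6]
finger_gap: 1.0
grasp_force: 0.0
```

Run:
```python
from m import *
to(.567,-.397,.017,-17.8)
im,d,P,st=shot('side'); save('s5.png',cv2.resize(im[100:200,180:340],None,fx=4,fy=4)); z=P[...,2]; reg=(P[...,0]>.3)&(P[...,0]<.75)&(P[...,1]<.25)
rects(P,reg&(z>.05)&(z<.063),60)
```

```text
at [ 0.5689 -0.3984  0.0227] yhead -18.1 tilt [-0.0014  0.0032] J6 -0.41 J1 -0.72 | az -0.005 shift after turn [ 0.0008 -0.0022  0.0057] shift now [ 0.0008 -0.0022  0.0057] t 27.2
  px [240. 141.] n 77 ctr 692 -440 z 54.8 size 75 46 long-axis deg -80.9
  px [265. 151.] n 94 ctr 560 -390 z 54.5 size 80 53 long-axis deg -15.4
  px [252. 164.] n 105 ctr 591 -281 z 54.8 size 71 51 long-axis deg -36.8
  px [257. 238.] n 62 ctr 455 155 z 56.3 size 62 16 long-axis deg 6.4
```

View pics/s5.png

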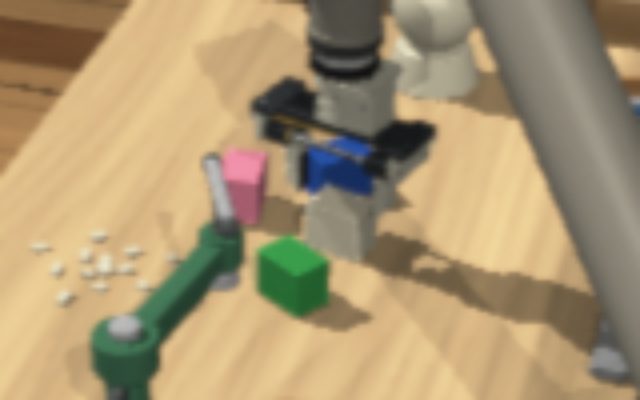

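apply_moves(increments=[[0,0,-0.001,0.005,0,0,0],[1,0,0,0,0,0,0],[1,0,0,0,0,0,0],[1,0,0,0,0,0,0],[1,0,0,0,0,0,0],[1,0,0,0,0,0,0],[1,0,0,0,0,0,0],[1,0,0,0,0,0,0]], newtons=35)

```text
clock: 27.93
eef_pos: [0.5669, -0.3973, 0.0156]
ee_rot: [-2.543, -1.844, 0.0]
ft_force: [-1.7, -0.1, 1.4]
finger_gap: 0.711
grasp_force: 35.0
```

apply_moves(increments=[[1,0,0,0,0,0,0],[1,0,0,0,0,0,0],[1,0,0,0,0,0,0],[1,0,0,-0.005,0,0,0],[1,0,0,-0.005,0,0,0],[1,0,0,-0.005,0,0,0],[1,0,0,-0.005,0,0,0],[1,0,0,0,0,0,0]])

```text
clock: 28.6
eef_pos: [0.5676, -0.3978, 0.037]
ee_rot: [2.542, 1.843, 0.001]
ft_force: [-0.0, -0.5, -4.4]
finger_gap: 0.709
grasp_force: 35.0
```

apply_moves(increments=[[1,0,0,-0.03,0,0,0],[1,0,0,-0.04,0,0,-0.1],[1,0,0,-0.04,0,0,-0.1],[1,0,0,-0.04,0,0,-0.1],[1,0,0,-0.04,0,0,-0.1],[1,0,0,-0.04,0,0,0],[1,0.0366,-0.0061,0,0,0,0],[1,0.0366,-0.0061,0,0,0,0]])

```text
clock: 29.27
eef_pos: [0.5502, -0.3276, 0.2693]
ee_rot: [2.123, 2.303, 0.001]
ft_force: [1.5, 1.4, -6.7]
finger_gap: 0.715
grasp_force: 35.0
```

apply_moves(increments=[[1,0.0366,-0.0061,0,0,0,0],[1,0.0366,-0.0061,0,0,0,0],[1,0.0366,-0.0061,0,0,0,0],[1,0.0366,-0.0061,0,0,0,0],[1,0.0366,-0.0061,0,0,0,0],[1,0.0366,-0.0061,0,0,0,0],[1,0.0366,-0.0061,0,0,0,0],[1,0.0366,-0.0061,0,0,0,0]])

```text
clock: 29.93
eef_pos: [0.4745, -0.0361, 0.2658]
ee_rot: [2.126, 2.312, 0.001]
ft_force: [0.7, 0.2, -4.8]
finger_gap: 0.714
grasp_force: 35.0
```

apply_moves(increments=[[1,0.0366,-0.006,0,0,0,0],[1,0,0,0,0,0,0],[1,0,0,0.02,0,0,0],[1,0,0,0.02,0,0,0],[1,0,0,0.02,0,0,0],[1,0,0,0.02,0,0,0],[1,0,0,0,0,0,0],[1,0,0,0,0,0,0]])

```text
clock: 30.6
eef_pos: [0.4659, -0.0018, 0.1854]
ee_rot: [-2.125, -2.312, 0.002]
ft_force: [-0.0, 0.3, -3.6]
finger_gap: 0.713
grasp_force: 35.0
```

Run:
```python
from m import *
to(.4675,-.0018,.0615,4.8)
im,d,P,st=shot('scene'); z=P[...,2]; reg=(P[...,0]>.5)&(P[...,0]<.75)&(abs(P[...,1])<.25)
rects(P,reg&(z>.22)&(z<.26),20)
```

```text
at [ 0.4659 -0.0018  0.1854] yhead 4.8 tilt [ 0.0003 -0.0016] J6 -0.25 J1 -0.17 | az 0.0 shift after turn [-0.0002  0.0016  0.1239] shift now [-0.0002  0.0016  0.1239] t 30.6
  px [252. 179.] n 29 ctr 509 -11 z 232.5 size 26 11 long-axis deg 29.6
  px [251. 215.] n 210 ctr 615 -100 z 240.8 size 131 19 long-axis deg -63.8
```

apply_moves(increments=[[1,0,0.0015,0.03,0,0,0],[1,0,0,0.03,0,0,0],[1,0,0,0.03,0,0,0],[1,0,0,0.02,0,0,0],[1,0,0,0.006,0,0,0],[1,0,0,0.003,0,0,0],[1,0,0,0.002,0,0,0],[1,0,0,0.002,0,0,0]])

```text
clock: 31.32
eef_pos: [0.4695, -0.0019, 0.0641]
ee_rot: [2.124, 2.31, 0.003]
ft_force: [0.1, 0.1, -4.9]
finger_gap: 0.711
grasp_force: 35.0
```

apply_moves(increments=[[1,0,0,0.001,0,0,0],[1,0,0,0.001,0,0,0],[1,0,0,0.001,0,0,0],[1,0,0,0.001,0,0,0],[1,0,0,0,0,0,0],[1,0,0,0,0,0,0],[1,0,0,0,0,0,0],[1,0,0,0,0,0,0]])

```text
clock: 31.98
eef_pos: [0.4686, -0.0011, 0.0606]
ee_rot: [2.125, 2.312, 0.003]
ft_force: [-4.2, 3.4, 13.6]
finger_gap: 0.717
grasp_force: 35.0
```

apply_moves(increments=[[0,0,0,0,0,0,0],[0,0,0,0,0,0,0],[0,0,0,0,0,0,0],[0,0,0,0,0,0,0],[0,0,0,-0.02,0,0,0],[0,0,0,-0.04,0,0,0],[0,0,0,-0.04,0,0,0],[0,0,0,-0.04,0,0,0]])

```text
clock: 32.65
eef_pos: [0.4674, -0.0016, 0.2]
ee_rot: [-2.126, -2.312, 0.001]
ft_force: [1.3, 0.0, 0.8]
finger_gap: 1.0
grasp_force: 0.0
```

apply_moves(increments=[[0,0,0,-0.04,0,0,0],[0,0,0,-0.04,0,0,0],[0,0,0,0,0,0,0],[0,0,0,0,0,0,0],[0,0,0,0,0,0,0],[0,0,0,0,0,0,0],[0,0,0,0,0,0,0],[0,0,0,0,0,0,0]])

```text
clock: 33.32
eef_pos: [0.4674, -0.0015, 0.2773]
ee_rot: [-2.125, -2.311, 0.002]
ft_force: [-0.0, -0.2, -0.2]
finger_gap: 1.0
grasp_force: 0.0
```

Run:
```python
from m import *
to(.414,.329,.27,84.1)
im,d,P,st=shot('wrist'); save('w6.png',im); z=P[...,2]
for a,b in ((.095,.107),(.04,.05),(.22,.26)): print(a); rects(P,(z>a)&(z<b),150)
```

```text
at [ 0.4674 -0.0015  0.2773] yhead 4.8 tilt [ 0.0006 -0.0025] J6 -0.25 J1 -0.17 | az -1.384 shift after turn [0.0871 0.3233 0.0073] shift now [ 0.3339 -0.0255  0.0073] t 33.3
0.095
  px [256.  54.] n 2690 ctr 458 130 z 101.4 size 66 46 long-axis deg 4.6
  px [256. 116.] n 2265 ctr 464 64 z 101.4 size 66 45 long-axis deg 4.6
  px [256. 171.] n 2001 ctr 469 -1 z 101.3 size 66 46 long-axis deg 5.7
0.04
  px [217. 105.] n 6985 ctr 417 60 z 45.4 size 260 60 long-axis deg -85.1
  px [293. 105.] n 6658 ctr 507 68 z 45.4 size 260 60 long-axis deg -85.2
  px [375. 116.] n 192 ctr 627 77 z 46.7 size 54 27 long-axis deg -86.8
0.22
```

apply_moves(increments=[[0,0,0,0,0,0,-0.1153],[0,0,0,0,0,0,-0.1153],[0,0,0,0,0,0,-0.1153],[0,0,0,0,0,0,-0.1153],[0,0,0,0,0,0,-0.1153],[0,0,0,0,0,0,-0.1153],[0,0,0,0,0,0,-0.1153],[0,0,0,0,0,0,-0.1153]])

```text
clock: 34.03
eef_pos: [0.4677, -0.0016, 0.278]
ee_rot: [-0.866, -3.019, 0.0]
ft_force: [-0.4, 0.2, 0.3]
finger_gap: 1.003
grasp_force: 0.0
```

apply_moves(increments=[[0,0,0,0,0,0,-0.1153],[0,0,0,0,0,0,-0.1153],[0,0,0,0,0,0,-0.1153],[0,0,0,0,0,0,-0.1153],[0,0.0097,0.0359,0,0,0,0],[0,0.0097,0.0359,0,0,0,0],[0,0.0097,0.0359,0,0,0,0],[0,0.0097,0.0359,0,0,0,0]])

```text
clock: 34.7
eef_pos: [0.4435, 0.1465, 0.2781]
ee_rot: [-0.164, -3.137, 0.0]
ft_force: [1.4, 0.7, -0.3]
finger_gap: 1.001
grasp_force: 0.0
```

apply_moves(increments=[[0,0.0097,0.0359,0,0,0,0],[0,0.0097,0.0359,0,0,0,0],[0,0.0097,0.0359,0,0,0,0],[0,0.0097,0.0359,0,0,0,0],[0,0.0097,0.0359,0,0,0,0],[0,0,0,0.03,0,0,0],[0,0,0,0.03,0,0,0],[0,0,0,0,0,0,0]])

```text
clock: 35.37
eef_pos: [0.411, 0.3278, 0.2125]
ee_rot: [-0.159, -3.128, 0.01]
ft_force: [0.4, -1.4, -0.8]
finger_gap: 1.004
grasp_force: 0.0
```

Run:
```python
from m import *
to(.414,.329,.008,84.1)
```

```text
at [0.411  0.3278 0.2125] yhead 84.2 tilt [ 0.0091 -0.0069] J6 -0.94 J1 0.53 | az 0.001 shift after turn [-0.0028  0.0015  0.2045] shift now [-0.0028  0.0015  0.2045] t 35.4
```

apply_moves(increments=[[0,-0.002,0.0015,0.035,0,0,0],[0,0,0,0.035,0,0,0],[0,0,0,0.035,0,0,0],[0,0,0,0.035,0,0,0],[0,0,0,0.035,0,0,0],[0,0,0,0.02,0,0,0],[0,0,0,0,0,0,0],[0,0,0,0,0,0,0]])

```text
clock: 36.03
eef_pos: [0.4169, 0.3299, 0.0238]
ee_rot: [-0.163, -3.136, 0.001]
ft_force: [0.6, -0.3, 0.5]
finger_gap: 0.998
grasp_force: 0.0
```

Run:
```python
from m import *
to(.414,.329,.007,84.1)
```

```text
at [0.4169 0.3299 0.0238] yhead 84.0 tilt [ 0.0008 -0.0007] J6 -0.94 J1 0.53 | az -0.001 shift after turn [ 0.0028 -0.0012  0.0168] shift now [ 0.0028 -0.0012  0.0168] t 36.0
```

apply_moves(increments=[[0,0.0028,-0.001,0.01,0,0,0],[0,0,0,0.006,0,0,0],[0,0,0,0,0,0,0],[0,0,0,0,0,0,0],[1,0,0,0,0,0,0],[1,0,0,0,0,0,0],[1,0,0,0,0,0,0],[1,0,0,0,0,0,0]], newtons=40)

```text
clock: 36.7
eef_pos: [0.4138, 0.3295, 0.0078]
ee_rot: [0.162, 3.137, 0.0]
ft_force: [0.4, -0.4, 0.4]
finger_gap: 0.757
grasp_force: 0.0
```

apply_moves(increments=[[1,0,0,0,0,0,0],[1,0,0,0,0,0,0],[1,0,0,0,0,0,0],[1,0,0,0,0,0,0],[1,0,0,0,0,0,0],[1,0,0,0,0,0,0],[1,0,0,0,0,0,0],[1,0,0,0,0,0,0]])

```text
clock: 37.37
eef_pos: [0.4136, 0.3293, 0.0075]
ee_rot: [0.162, 3.137, -0.0]
ft_force: [-0.2, -0.3, 0.5]
finger_gap: 0.174
grasp_force: 0.0
```

apply_moves(increments=[[1,0,0,-0.01,0,0,0],[1,0,0,-0.02,0,0,0],[1,0,0,-0.03,0,0,0],[1,0,0,-0.03,0,0,0],[1,0,0,-0.03,0,0,0],[1,0,0,-0.03,0,0,0],[1,0,0,-0.03,0,0,0],[1,0,0,0,0,0,0]])

```text
clock: 38.03
eef_pos: [0.4162, 0.331, 0.1945]
ee_rot: [0.161, 3.128, 0.01]
ft_force: [1.6, 0.6, -0.5]
finger_gap: 0.001
grasp_force: 0.0
```

Run:
```python
from m import *
to(.462,.064,.112,4.8)
```

```text
at [0.4162 0.331  0.1945] yhead 84.1 tilt [-0.0094  0.0068] J6 -0.94 J1 0.53 | az 1.384 shift after turn [-0.2699  0.0233  0.0825] shift now [-0.073  -0.2608  0.0825] t 38.0
```

Run:
```python
from m import *
im,d,P,st=shot('side'); save('s7.png',im); z=P[...,2]; reg=(P[...,0]>.3)&(P[...,0]<.75)
for a,b in ((.095,.107),(.024,.036),(.12,.135)): print(a); rects(P,reg&(z>a)&(z<b),60)
im,d,P,st=shot('wrist'); save('w7.png',im); z=P[...,2]
print('w');rects(P,(z>.024)&(z<.036),150)
```

```text
0.095
  px [184. 274.] n 66 ctr 606 407 z 101.5 size 75 37 long-axis deg 48.4
0.024
  px [213. 224.] n 133 ctr 640 84 z 28.0 size 78 77 long-axis deg -80.9
  px [256. 285.] n 1006 ctr 414 332 z 29.0 size 210 68 long-axis deg -6.0
  px [211. 327.] n 78 ctr 496 522 z 29.5 size 75 30 long-axis deg 17.4
0.12
  px [288.  99.] n 76 ctr 543 -770 z 127.7 size 98 70 long-axis deg 18.6
  px [201. 237.] n 214 ctr 610 271 z 124.8 size 70 49 long-axis deg 85.6
  px [184. 263.] n 260 ctr 620 395 z 124.7 size 68 49 long-axis deg 81.5
w
  px [253. 147.] n 7540 ctr 393 331 z 30.5 size 167 60 long-axis deg -5.9
  px [133. 177.] n 223 ctr 406 189 z 30.0 size 59 3 long-axis deg 6.0
  px [378. 209.] n 226 ctr 474 480 z 29.7 size 62 16 long-axis deg -64.7
  px [421. 235.] n 179 ctr 511 526 z 30.0 size 41 8 long-axis deg -14.7
```

View pics/s7.png

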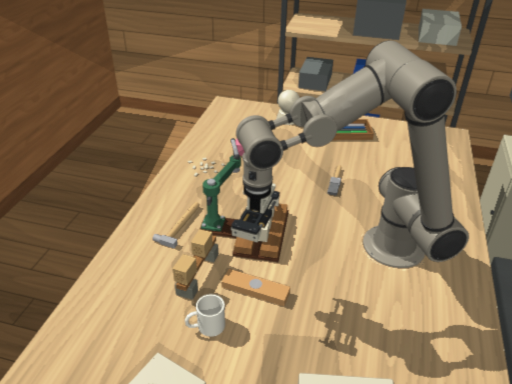

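Run:
```python
from m import *
w=cv2.imread('pics/w7.png')
im,d,P,st=shot('side'); im2,d2,P2,_=shot('scene')
a=cv2.cvtColor(im,cv2.COLOR_RGB2BGR)[130:330,120:376]; b=cv2.cvtColor(im2,cv2.COLOR_RGB2BGR)[90:290,120:376]
cv2.imwrite('pics/c8.png',np.vstack([cv2.resize(np.hstack([a,b]),(700,273)),cv2.resize(w,(400,300)).repeat(1,0) if 0 else np.hstack([cv2.resize(w,(400,300)),np.zeros((300,300,3),np.uint8)])]))
print(get_state())
```

```text
{'clock': 38.2333, 'qpos': array([ 5.27566505e-01,  3.54348255e-01,  1.52654776e+00, -7.79220054e-05,
        1.26223765e+00, -9.40049579e-01]), 'joint_velocities': array([-4.91570425e-04,  1.81850062e-02,  9.11420367e-03, -1.20119667e-03,
       -1.78077270e-03,  6.97059075e-05]), 'effort': array([ 3.30059091e-02, -4.47663760e+01, -2.49549812e+01,  1.80733268e-02,
        8.82286322e-02,  2.01933390e-04]), 'eef_pos': array([0.41292703, 0.32898531, 0.18685225]), 'ee_rot': array([-1.61901636e-01, -3.13616702e+00,  1.42185826e-03]), 'ft_force': array([ 0.24469357, -0.5736812 , -0.35795966]), 'wrist_torque': array([ 0.08762146, -0.20691914,  0.0135191 ]), 'grasp_force': 0.0, 'finger_gap': 0.0020019342391545377}
```

View pics/c8.png

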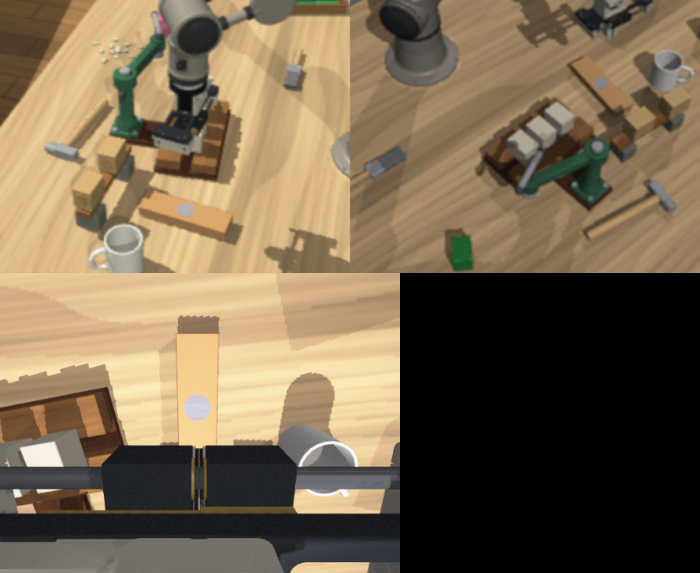

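Run:
```python
from m import *
im,d,P,st=shot('wrist'); p=camera_params('wrist')
T=cloud(p,np.array(p['hand_eye']),d)
for r in (205,212,218,222,226,235,250,262,275,295): print(r,[(c,T[r,c].round(3).tolist()) for c in (200,245,250,255,262)])
s=(T[...,2]>-.15)&(T[...,2]<.03)&(d>0); print('max tool z of gripper', T[s][:,2].max(), np.argwhere(s&(T[...,2]>T[s][:,2].max()-.002))[:5])
w=np.load('w1.npz'); print(w['im'].shape)
```

```text
205 [(200, [-0.045, -0.07, 0.188]), (245, [-0.035, -0.011, 0.156]), (250, [-0.036, -0.005, 0.158]), (255, [-0.035, 0.001, 0.155]), (262, [-0.036, 0.009, 0.158])]
212 [(200, [-0.053, -0.07, 0.185]), (245, [-0.044, -0.011, 0.157]), (250, [0.066, -0.001, -0.191]), (255, [-0.044, 0.001, 0.155]), (262, [-0.044, 0.009, 0.157])]
218 [(200, [-0.062, -0.071, 0.186]), (245, [-0.051, -0.011, 0.156]), (250, [-0.052, -0.005, 0.158]), (255, [-0.051, 0.001, 0.156]), (262, [-0.052, 0.009, 0.157])]
222 [(200, [0.036, -0.017, -0.106]), (245, [0.036, -0.003, -0.106]), (250, [-0.056, -0.005, 0.156]), (255, [-0.057, 0.001, 0.157]), (262, [0.011, 0.004, -0.034])]
226 [(200, [0.036, -0.016, -0.109]), (245, [0.036, -0.003, -0.109]), (250, [0.01, -0.003, -0.037]), (255, [0.009, -0.0, -0.036]), (262, [0.011, 0.003, -0.04])]
235 [(200, [0.036, -0.015, -0.115]), (245, [0.036, -0.003, -0.115]), (250, [0.009, -0.003, -0.049]), (255, [0.009, -0.0, -0.048]), (262, [0.034, 0.002, -0.111])]
250 [(200, [0.035, -0.014, -0.123]), (245, [0.032, -0.003, -0.117]), (250, [0.031, -0.002, -0.114]), (255, [0.031, -0.0, -0.113]), (262, [0.032, 0.001, -0.116])]
262 [(200, [0.032, -0.014, -0.122]), (245, [0.03, -0.003, -0.119]), (250, [0.029, -0.002, -0.116]), (255, [0.029, -0.0, -0.117]), (262, [0.03, 0.001, -0.12])]
275 [(200, [0.028, -0.014, -0.122]), (245, [0.027, -0.003, -0.12]), (250, [0.024, -0.002, -0.115]), (255, [0.025, -0.0, -0.116]), (262, [0.027, 0.001, -0.121])]
295 [(200, [0.023, -0.014, -0.123]), (245, [0.021, -0.003, -0.119]), (250, [-0.005, -0.002, -0.079]), (255, [-0.005, -0.0, -0.08]), (262, [0.008, 0.002, -0.1])]
max tool z of gripper -0.03238517330879856 [[222 247]
 [222 248]
 [222 249]
 [222 260]
 [222 262]]
(384, 512, 3)
```

apply_moves(increments=[[0,0,0,0,0,0,0],[0,0,0,0,0,0,0],[0,0,0,0,0,0,0],[0,0,0,0,0,0,0],[0,0,0,0,0,0,0],[0,0,0,0,0,0,0],[0,0,0,0,0,0,0],[0,0,0,0,0,0,0]])

```text
clock: 38.95
eef_pos: [0.4136, 0.3294, 0.1875]
ee_rot: [-0.162, -3.137, 0.0]
ft_force: [0.4, -0.8, 0.4]
finger_gap: 0.533
grasp_force: 0.0
```

apply_moves(increments=[[0,0,0,0,0,0,0],[0,0,0,0,0,0,0],[0,0,0,0,0,0,0],[0,0,0,0,0,0,0],[0,0,0,0.035,0,0,0],[0,0,0,0.035,0,0,0],[0,0,0,0.035,0,0,0],[0,0,0,0.03,0,0,0]])

```text
clock: 39.62
eef_pos: [0.4131, 0.329, 0.0507]
ee_rot: [-0.162, -3.137, 0.001]
ft_force: [0.6, -0.1, 0.3]
finger_gap: 1.0
grasp_force: 0.0
```

apply_moves(increments=[[0,0,0,0.03,0,0,0],[0,0,0,0.02,0,0,0],[0,0,0,0.01,0,0,0],[0,0,0,0,0,0,0],[0,0,0,0,0,0,0],[0,0,0,0,0,0,0],[0,0,0,0,0,0,0],[0,0,0,0,0,0,0]])

```text
clock: 40.28
eef_pos: [0.4144, 0.3298, -0.0062]
ee_rot: [0.162, 3.135, 0.002]
ft_force: [0.5, 0.7, 0.0]
finger_gap: 0.997
grasp_force: 0.0
```

Run:
```python
from m import *
to(.414,.329,-.022,84.1)
```

```text
at [ 0.4144  0.3298 -0.0062] yhead 84.1 tilt [-0.0021  0.0015] J6 -0.94 J1 0.53 | az -0.0 shift after turn [ 0.0003 -0.0009  0.0158] shift now [ 0.0003 -0.0009  0.0158] t 40.3
```

apply_moves(increments=[[0,0,-0.001,0.006,0,0,0],[0,0,0,0.004,0,0,0],[0,0,0,0.003,0,0,0],[0,0,0,0.002,0,0,0],[1,0,0,0,0,0,0],[1,0,0,0,0,0,0],[1,0,0,0,0,0,0],[1,0,0,0,0,0,0]], newtons=40)

```text
clock: 40.95
eef_pos: [0.4136, 0.3284, -0.0224]
ee_rot: [0.162, 3.137, -0.0]
ft_force: [-0.6, 0.3, 0.3]
finger_gap: 0.759
grasp_force: 0.0
```

apply_moves(increments=[[1,0,0,0,0,0,0],[1,0,0,0,0,0,0],[1,0,0,0,0,0,0],[1,0,0,0,0,0,0],[1,0,0,0,0,0,0],[1,0,0,0,0,0,0],[1,0,0,0,0,0,0],[1,0,0,0,0,0,0]])

```text
clock: 41.62
eef_pos: [0.4136, 0.3285, -0.0224]
ee_rot: [0.162, 3.137, 0.0]
ft_force: [-0.1, 1.1, 1.9]
finger_gap: 0.65
grasp_force: 40.0
```

apply_moves(increments=[[1,0,0,-0.005,0,0,0],[1,0,0,-0.01,0,0,0],[1,0,0,-0.02,0,0,0],[1,0,0,-0.03,0,0,0],[1,0,0,-0.03,0,0,0],[1,0,0,-0.03,0,0,0],[1,0,0,-0.03,0,0,0],[1,0,0,-0.025,0,0,0]])

```text
clock: 42.28
eef_pos: [0.4134, 0.3282, 0.1604]
ee_rot: [0.162, 3.136, 0.001]
ft_force: [0.9, 0.2, -2.5]
finger_gap: 0.65
grasp_force: 40.0
```

apply_moves(increments=[[1,0,0,0,0,0,0.1153],[1,0,0,0,0,0,0.1153],[1,0,0,0,0,0,0.1153],[1,0,0,0,0,0,0.1153],[1,0,0,0,0,0,0.1153],[1,0,0,0,0,0,0.1153],[1,0,0,0,0,0,0.1153],[1,0,0,0,0,0,0.1153]])

```text
clock: 42.95
eef_pos: [0.413, 0.328, 0.158]
ee_rot: [-1.549, -2.733, 0.001]
ft_force: [-0.1, 0.1, -2.3]
finger_gap: 0.65
grasp_force: 40.0
```

apply_moves(increments=[[1,0,0,0,0,0,0.1153],[1,0,0,0,0,0,0.1153],[1,0,0,0,0,0,0.1153],[1,0,0,0,0,0,0.1153],[1,-0.038,0.0037,0,0,0,0],[1,-0.038,0.0037,0,0,0,0],[1,-0.038,0.0037,0,0,0,0],[1,-0.038,0.0037,0,0,0,0]])

```text
clock: 43.62
eef_pos: [0.4404, 0.1766, 0.158]
ee_rot: [2.125, 2.314, -0.001]
ft_force: [0.6, -0.6, -2.4]
finger_gap: 0.651
grasp_force: 40.0
```

apply_moves(increments=[[1,-0.038,0.0037,0,0,0,0],[1,-0.038,0.0037,0,0,0,0],[1,-0.038,0.0037,0,0,0,0],[1,0,0,0,0,0,0],[1,0,0,0,0,0,0],[1,0,0,0,0,0,0],[1,0,0,0,0,0,0],[1,0,0,0,0,0,0]])

```text
clock: 44.28
eef_pos: [0.4613, 0.0667, 0.1576]
ee_rot: [-2.124, -2.315, 0.0]
ft_force: [-0.3, -0.0, -2.4]
finger_gap: 0.649
grasp_force: 40.0
```

Run:
```python
from m import *
to(.462,.064,.0786,4.8)
im,d,P,st=shot('scene'); z=P[...,2]; reg=(P[...,0]>.35)&(P[...,0]<.65)&(abs(P[...,1])<.3)
for a,b in ((.093,.107),): print(a); rects(P,reg&(z>a)&(z<b),60)
```

```text
at [0.4613 0.0667 0.1576] yhead 4.9 tilt [ 0.0001 -0.0001] J6 -0.11 J1 -0.02 | az 0.002 shift after turn [-0.0027  0.0005  0.079 ] shift now [-0.0027  0.0005  0.079 ] t 44.3
0.093
  px [275. 176.] n 89 ctr 477 128 z 97.4 size 51 42 long-axis deg -88.6
  px [261. 185.] n 138 ctr 479 62 z 97.7 size 48 47 long-axis deg -86.8
  px [246. 195.] n 189 ctr 474 -4 z 97.7 size 69 49 long-axis deg 7.5
```

apply_moves(increments=[[1,-0.0025,0.0005,0.02,0,0,0],[1,0,0,0.025,0,0,0],[1,0,0,0.02,0,0,0],[1,0,0,0.006,0,0,0],[1,0,0,0.003,0,0,0],[1,0,0,0.001,0,0,0],[1,0,0,0.001,0,0,0],[1,0,0,0.001,0,0,0]])

```text
clock: 45.0
eef_pos: [0.4632, 0.0632, 0.0815]
ee_rot: [2.125, 2.312, 0.002]
ft_force: [-0.7, -0.9, -2.1]
finger_gap: 0.65
grasp_force: 40.0
```

apply_moves(increments=[[1,0,0,0.001,0,0,0],[1,0,0,0.001,0,0,0],[1,0,0,0.001,0,0,0],[1,0,0,0,0,0,0],[1,0,0,0,0,0,0],[1,0,0,0,0,0,0],[1,0,0,0,0,0,0],[1,0,0,0,0,0,0]])

```text
clock: 45.67
eef_pos: [0.4627, 0.063, 0.0786]
ee_rot: [2.126, 2.312, 0.001]
ft_force: [-1.7, 0.9, 7.1]
finger_gap: 0.651
grasp_force: 40.0
```

apply_moves(increments=[[0,0,0,0,0,0,0],[0,0,0,0,0,0,0],[0,0,0,0,0,0,0],[0,0,0,0,0,0,0],[0,0,0,0,0,0,0],[0,0,0,-0.005,0,0,0],[0,0,0,-0.02,0,0,0],[0,0,0,-0.035,0,0,0]])

```text
clock: 46.33
eef_pos: [0.4599, 0.063, 0.1357]
ee_rot: [-2.123, -2.309, 0.008]
ft_force: [-0.4, -0.3, -0.5]
finger_gap: 1.001
grasp_force: 0.0
```

apply_moves(increments=[[0,0,0,-0.04,0,0,0],[0,0,0,-0.04,0,0,0],[0,0,0,-0.04,0,0,0],[0,0,0,-0.04,0,0,0],[0,-0.035,0.0133,0,0,0,0],[0,-0.035,0.0133,0,0,0,0],[0,-0.035,0.0133,0,0,0,0],[0,-0.035,0.0133,0,0,0,0]])

```text
clock: 47.0
eef_pos: [0.5275, -0.0733, 0.2983]
ee_rot: [2.125, 2.313, 0.001]
ft_force: [0.7, 0.0, 0.8]
finger_gap: 1.001
grasp_force: 0.0
```

apply_moves(increments=[[0,-0.035,0.0133,0,0,0,0],[0,-0.035,0.0133,0,0,0,0],[0,0,0,0,0,0,0],[0,0,0,0,0,0,0],[0,0,0,0,0,0,0],[0,0,0,0,0,0,0],[0,0,0,0,0,0,0],[0,0,0,0,0,0,0]])

```text
clock: 47.67
eef_pos: [0.5593, -0.1384, 0.2982]
ee_rot: [2.124, 2.314, 0.0]
ft_force: [0.0, -0.8, -0.0]
finger_gap: 0.999
grasp_force: 0.0
```

Run:
```python
from m import *
to(.6,-.1,.2,26)
im,d,P,st=shot('wrist'); save('w9.png',im); np.savez('w9.npz',im=im,P=P); z=P[...,2]
for a,b in ((.228,.26),(.15,.205),(.12,.14),(.095,.107)): print(a); rects(P,(z>a)&(z<b)&(P[...,0]>.3),60)
```

```text
at [ 0.5593 -0.1384  0.2982] yhead 4.9 tilt [-0.0004  0.0008] J6 -0.46 J1 -0.38 | az -0.368 shift after turn [0.0167 0.0534 0.0982] shift now [0.0348 0.0439 0.0982] t 47.7
0.228
  px [318. 148.] n 3068 ctr 609 -97 z 244.4 size 128 19 long-axis deg -64.7
0.15
  px [337.  60.] n 3962 ctr 623 -34 z 194.2 size 139 31 long-axis deg 83.6
  px [298. 151.] n 777 ctr 599 -102 z 197.1 size 44 20 long-axis deg -68.7
0.12
  px [181.  40.] n 4658 ctr 468 -2 z 131.4 size 81 61 long-axis deg -84.9
0.095
  px [213.  46.] n 185 ctr 500 2 z 101.3 size 49 4 long-axis deg -84.9
```

View pics/w9.png

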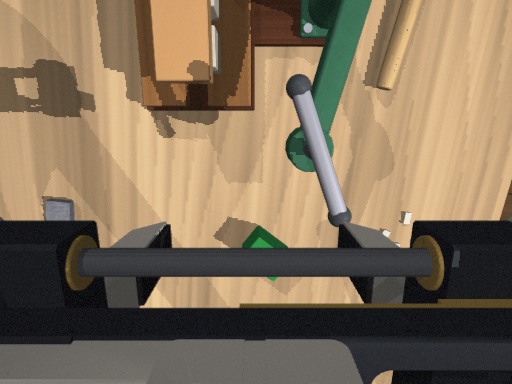

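apply_moves(increments=[[0,0,0,0,0,0,-0.089],[0,0,0,0,0,0,-0.089],[0,0,0,0,0,0,-0.089],[0,0,0,0,0,0,-0.089],[0,0.008,0.031,0,0,0,0],[0,0.008,0.031,0,0,0,0],[0,0,0,0,0,0,0],[0,0,0,0,0,0,0]])

```text
clock: 48.38
eef_pos: [0.6093, -0.0971, 0.297]
ee_rot: [-1.679, -2.654, 0.0]
ft_force: [-1.4, 0.0, -0.5]
finger_gap: 1.001
grasp_force: 0.0
```

Run:
```python
from m import *
to(.609,-.097,.189,25.3)
```

```text
at [ 0.6093 -0.0971  0.297 ] yhead 25.4 tilt [ 0.0004 -0.0006] J6 -0.72 J1 -0.28 | az 0.001 shift after turn [ 0.0002 -0.0002  0.108 ] shift now [ 0.0002 -0.0002  0.108 ] t 48.4
```

apply_moves(increments=[[0,0,0,0.03,0,0,0],[0,0,0,0.03,0,0,0],[0,0,0,0.03,0,0,0],[0,0,0,0.012,0,0,0],[0,0,0,0.006,0,0,0],[0,0,0,0,0,0,0],[0.74,0,0,0,0,0,0],[0.74,0,0,0,0,0,0]], newtons=10)

```text
clock: 49.05
eef_pos: [0.6095, -0.099, 0.1914]
ee_rot: [1.682, 2.65, 0.001]
ft_force: [0.8, 0.3, 0.1]
finger_gap: 0.898
grasp_force: 0.0
```

apply_moves(increments=[[0.74,0,0,0,0,0,0],[0.74,0,0,0,0,0,0],[0.74,0,0,0,0,0,0],[0.74,0,0,0,0,0,0],[0.74,0,0,0,0,0,0],[0.74,0,0,0,0,0,0],[0.74,0,0,0,0,0,0],[0.74,0,0,0,0,0,0]])

```text
clock: 49.72
eef_pos: [0.6087, -0.0987, 0.1895]
ee_rot: [-1.683, -2.653, 0.0]
ft_force: [0.2, 1.0, -0.6]
finger_gap: 0.322
grasp_force: 0.0
```

Run:
```python
from m import *
to(.609,-.097,.189,25.3)
im,d,P,st=shot('scene'); save('s10.png',cv2.resize(im[130:270,180:340],None,fx=4,fy=4))
```

```text
at [ 0.6087 -0.0987  0.1895] yhead 25.2 tilt [-0.     -0.0001] J6 -0.72 J1 -0.28 | az -0.002 shift after turn [0.0014 0.001  0.0005] shift now [0.0014 0.001  0.0005] t 49.7
```

View pics/s10.png

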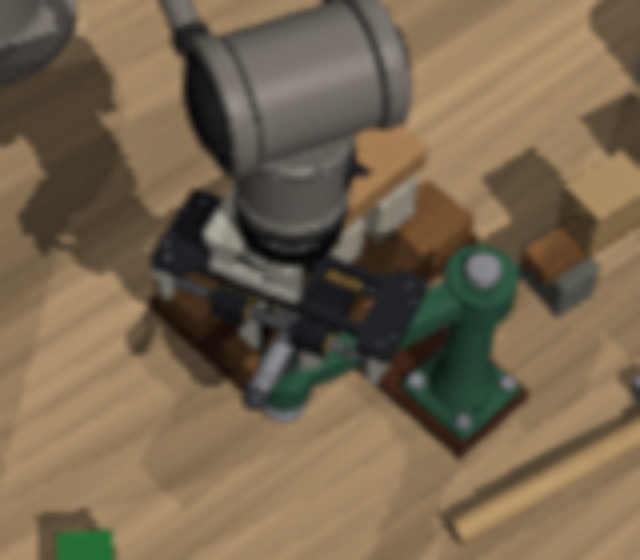

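apply_moves(increments=[[0.74,0.009,-0.0116,0,0,0,0.0816],[0.74,0.009,-0.0116,0,0,0,0.0816],[0.74,0.009,-0.0116,0,0,0,0.0816],[0.74,0.009,-0.0116,0,0,0,0.0816],[0.74,0.009,-0.0116,0,0,0,0.0816],[0.74,0.009,-0.0116,0,0,0,0.0816],[0.74,0.009,-0.0116,0,0,0,0.0816],[0.74,0.009,-0.0116,0,0,0,0.0816]])

```text
clock: 50.43
eef_pos: [0.5081, -0.0431, 0.1896]
ee_rot: [2.447, 1.966, 0.002]
ft_force: [4.0, -2.5, -2.5]
finger_gap: 0.26
grasp_force: 2.2
```

Run:
```python
from m import *
st=get_state(); p=st['eef_pos'][:2]-[.6414,.079]; th=np.degrees(heading(st))-90
print('r',np.hypot(*p),'arm head',np.degrees(np.arctan2(p[1],p[0]))%360,'yhead',th,'expect yhead',np.degrees(np.arctan2(p[1],p[0]))%360-234.3,st['ft_force'],st['wrist_torque'])
```

```text
r 0.1807395861969168 arm head 222.4881654886983 yhead -12.445840659850745 expect yhead -11.811834511301726 [ 4.03105742 -2.47554861 -2.51527736] [-0.27463453 -0.69404359  0.00081925]
```

Tracks the arc well with about 4.5 N. Second half.

apply_moves(increments=[[0.74,0.009,-0.0116,0,0,0,0.0816],[0.74,0.009,-0.0116,0,0,0,0.0816],[0.74,0.009,-0.0116,0,0,0,0.0816],[0.74,0.009,-0.0116,0,0,0,0.0816],[0.74,0.009,-0.0116,0,0,0,0.0816],[0.74,0.009,-0.0116,0,0,0,0.0816],[0.74,0.009,-0.0116,0,0,0,0.0816],[0.74,0,0,0,0,0,0]])

```text
clock: 51.1
eef_pos: [0.4628, 0.0499, 0.1896]
ee_rot: [-2.902, -1.202, -0.0]
ft_force: [-0.4, -0.5, 0.2]
finger_gap: 0.262
grasp_force: 0.0
```

Run:
```python
from m import *
st=get_state(); p=st['eef_pos'][:2]-[.6414,.079]; th=np.degrees(heading(st))-90
print('r',np.hypot(*p),'arm head',np.degrees(np.arctan2(p[1],p[0]))%360,'yhead',th,'expect yhead',np.degrees(np.arctan2(p[1],p[0]))%360-234.3,st['ft_force'],st['wrist_torque'])
to(.462,.064,.189,-49.5)
```

```text
r 0.18092465196133076 arm head 189.2505282605681 yhead -44.99217865710752 expect yhead -45.04947173943191 [-0.36663625 -0.53993449  0.24494577] [-0.00733332 -0.01800541 -0.00207184]
at [0.4628 0.0499 0.1896] yhead -45.0 tilt [ 0.0003 -0.0003] J6 0.73 J1 -0.06 | az 0.079 shift after turn [ 0.0085 -0.0112  0.0006] shift now [ 0.0094 -0.0105  0.0006] t 51.1
```

apply_moves(increments=[[0.74,0.0045,-0.0058,0,0,0,0.04],[0.74,0.0045,-0.0058,0,0,0,0.04],[0.74,0.001,-0.0015,0,0,0,0],[0.74,0.001,-0.0015,0,0,0,0],[0.74,0.001,-0.0015,0,0,0,0],[0.74,0,0,0,0,0,0],[0.74,0,0,0,0,0,0],[0.74,0,0,0,0,0,0]])

```text
clock: 51.77
eef_pos: [0.4613, 0.0681, 0.1896]
ee_rot: [2.947, 1.088, 0.001]
ft_force: [0.7, -1.6, 1.6]
finger_gap: 0.262
grasp_force: 1.0
```

apply_moves(increments=[[0.74,0.001,-0.0013,0,0,0,0],[0.74,0.001,-0.0013,0,0,0,0],[0.74,0.001,-0.0013,0,0,0,0],[0.74,0.001,-0.0013,0,0,0,0],[0.74,0,0,0,0,0,0],[0.74,0,0,0,0,0,0],[0.74,0,0,0,0,0,0],[0.74,0,0,0,0,0,0]])

```text
clock: 52.43
eef_pos: [0.4612, 0.0713, 0.1896]
ee_rot: [2.942, 1.084, -0.003]
ft_force: [0.9, -18.2, 1.7]
finger_gap: 0.26
grasp_force: 7.0
```

apply_moves(increments=[[0,-0.005,0.0065,0,0,0,0],[0,0,0,0,0,0,0],[0,0,0,0,0,0,0],[0,0,0,0,0,0,0],[0,0,0,0,0,0,0],[0,0,0,0,0,0,0],[0,0,0,0,0,0,0],[0,0,0,0,0,0,0]])

```text
clock: 53.1
eef_pos: [0.4612, 0.067, 0.1895]
ee_rot: [-2.947, -1.088, -0.0]
ft_force: [0.2, 0.1, -0.2]
finger_gap: 0.792
grasp_force: 0.0
```

apply_moves(increments=[[0,0,0,-0.02,0,0,0],[0,0,0,-0.03,0,0,0],[0,0,0,-0.03,0,0,0],[0,0,0,-0.03,0,0,-0.12],[0,0,0,0,0,0,-0.12],[0,0,0,0,0,0,-0.12],[0,0,0,0,0,0,-0.12],[0,0,0,0,0,0,-0.12]])

```text
clock: 53.77
eef_pos: [0.4612, 0.0669, 0.2997]
ee_rot: [2.488, 1.917, 0.001]
ft_force: [-0.4, 0.2, 0.2]
finger_gap: 1.001
grasp_force: 0.0
```

apply_moves(increments=[[0,0,0,0,0,0,-0.12],[0,0,0,0,0,0,-0.12],[0,0,0,0,0,0,-0.12],[0,0,0,0,0,0,-0.12],[0,0,0,0,0,0,-0.12],[0,0,0,0,0,0,-0.12],[0,0,0,0,0,0,-0.12],[0,0,0,0,0,0,-0.12]])

```text
clock: 54.43
eef_pos: [0.4611, 0.0668, 0.2995]
ee_rot: [-1.322, -2.85, 0.0]
ft_force: [-0.1, 0.3, -0.1]
finger_gap: 0.997
grasp_force: 0.0
```

apply_moves(increments=[[0,0,0,0,0,0,-0.12],[0,0,0,0,0,0,-0.12],[0,0,0,0,0,0,-0.12],[0,0,0,0,0,0,-0.12],[0,0,0,0,0,0,-0.12],[0,0,0,0,0,0,-0.12],[0,0,0,0,0,0,-0.12],[0,0,0,0,0,0,-0.12]])

```text
clock: 55.1
eef_pos: [0.4612, 0.0668, 0.2995]
ee_rot: [0.143, -3.138, 0.0]
ft_force: [0.5, 0.5, -0.5]
finger_gap: 0.999
grasp_force: 0.0
```

apply_moves(increments=[[0,0,0,0,0,0,-0.12],[0,0,0,0,0,0,-0.12],[0,0,0,0,0,0,-0.12],[0,0,0,0,0,0,-0.12],[0,0,0,0,0,0,-0.12],[0,-0.03,0,0,0,0,0],[0,0,0,0,0,0,0],[0,0,0,0,0,0,0]])

```text
clock: 55.77
eef_pos: [0.4847, 0.0862, 0.299]
ee_rot: [1.056, -2.958, -0.0]
ft_force: [-0.6, -0.6, 0.2]
finger_gap: 0.996
grasp_force: 0.0
```

Run:
```python
from m import *
to(.462,.064,.187,130.5)
im,d,P,st=shot('wrist'); save('w11.png',im); np.savez('w11.npz',im=im,P=P); z=P[...,2]
for a,b in ((.228,.26),(.15,.205),(.12,.14)): print(a); rects(P,(z>a)&(z<b)&(P[...,0]>.3),60)
```

```text
at [0.4847 0.0862 0.299 ] yhead -230.7 tilt [0.0008 0.0005] J6 -2.24 J1 0.02 | az -0.021 shift after turn [ 0.0316 -0.0021  0.112 ] shift now [ 0.0316 -0.0028  0.112 ] t 55.8
0.228
  px [251. 152.] n 2890 ctr 461 63 z 244.6 size 130 19 long-axis deg 39.9
0.15
  px [266. 152.] n 468 ctr 452 75 z 197.3 size 39 14 long-axis deg 39.6
  px [216. 201.] n 2743 ctr 522 67 z 194.4 size 143 32 long-axis deg 8.5
  px [179. 290.] n 916 ctr 635 97 z 197.9 size 56 33 long-axis deg 62.0
0.12
  px [204. 115.] n 3987 ctr 467 5 z 131.3 size 94 60 long-axis deg -85.1
  px [295. 174.] n 3406 ctr 458 111 z 131.5 size 113 60 long-axis deg -85.2
  px [378. 380.] n 86 ctr 608 418 z 126.7 size 17 16 long-axis deg -6.1
```

View pics/w11.png

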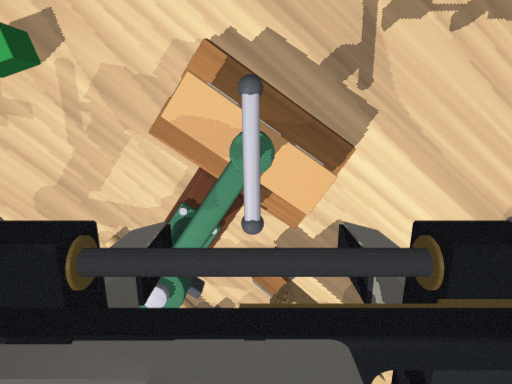

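apply_moves(increments=[[0,0.033,-0.003,0,0,0,-0.01],[0,0,0,0,0,0,0],[0,0,0,0.03,0,0,0],[0,0,0,0.03,0,0,0],[0,0,0,0.03,0,0,0],[0,0,0,0.015,0,0,0],[0,0,0,0.007,0,0,0],[0,0,0,0,0,0,0]])

```text
clock: 56.48
eef_pos: [0.4598, 0.0623, 0.1866]
ee_rot: [1.068, -2.952, -0.001]
ft_force: [0.3, -0.4, -1.0]
finger_gap: 0.998
grasp_force: 0.0
```

apply_moves(increments=[[1,0,0,0,0,0,0],[1,0,0,0,0,0,0],[1,0,0,0,0,0,0],[1,0,0,0,0,0,0],[1,0,0,0,0,0,0],[1,0,0,0,0,0,0],[1,0,0,0,0,0,0],[1,0,0,0,0,0,0]], newtons=50)

```text
clock: 57.15
eef_pos: [0.4608, 0.0625, 0.1876]
ee_rot: [-1.07, 2.954, -0.0]
ft_force: [0.2, 0.8, 0.8]
finger_gap: 0.47
grasp_force: 0.0
```

apply_moves(increments=[[1,0,0,0,0,0,0],[1,0,0,0,0,0,0],[1,0,0,0,0,0,0],[1,0,0,0,0,0,0],[1,0,0,0,0,0,0],[1,0,0,0,0,0,0],[1,0,0,0,0,0,0],[1,0,0,0,0,0,0]])

```text
clock: 57.82
eef_pos: [0.4606, 0.0627, 0.1875]
ee_rot: [1.07, -2.953, -0.0]
ft_force: [-1.8, 1.0, 1.2]
finger_gap: 0.147
grasp_force: 50.0
```

Run:
```python
from m import *
to(.461,.063,.187,129.9); s=get_state(); print(s['ft_force'],s['wrist_torque'])
```

```text
at [0.4606 0.0627 0.1875] yhead -230.2 tilt [0.0002 0.0003] J6 -2.3 J1 -0.03 | az -0.001 shift after turn [-0.0006 -0.      0.0005] shift now [-0.0006 -0.      0.0005] t 57.8
[-1.81004051  1.04580611  1.17534622] [0.39512264 0.18745632 0.10645995]
```

apply_moves(increments=[[1,0,0,0.0003,0,0,0.115],[1,0,0,0.0003,0,0,0.115],[1,0,0,0.0003,0,0,0.115],[1,0,0,0.0003,0,0,0.115],[1,0,0,0.0003,0,0,0.115],[1,0,0,0.0003,0,0,0.115],[1,0,0,0.0003,0,0,0.115],[1,0,0,0.0003,0,0,0.115]])

```text
clock: 58.48
eef_pos: [0.4603, 0.0633, 0.1851]
ee_rot: [-0.36, -3.12, -0.002]
ft_force: [-2.6, 4.1, 1.7]
finger_gap: 0.146
grasp_force: 50.0
```

Run:
```python
from m import *
to(.461,.063,.187,129.9); s=get_state(); print(s['ft_force'],s['wrist_torque'])
```

```text
at [0.4603 0.0633 0.1851] yhead 76.8 tilt [0.001 0.001] J6 -1.37 J1 -0.03 | az -0.926 shift after turn [-0.0003 -0.0006 -0.0019] shift now [-0.0007 -0.0001 -0.0019] t 58.5
[-2.6300431   4.06925818  1.70842619] [0.79370216 0.25855973 0.19802059]
```

apply_moves(increments=[[1,0,0,0.0003,0,0,0.115],[1,0,0,0.0003,0,0,0.115],[1,0,0,0.0003,0,0,0.115],[1,0,0,0.0003,0,0,0.115],[1,0,0,0.0003,0,0,0.115],[1,0,0,0.0003,0,0,0.115],[1,0,0,0.0003,0,0,0.115],[1,0,0,0.0003,0,0,0.115]])

```text
clock: 59.15
eef_pos: [0.4611, 0.0633, 0.1828]
ee_rot: [1.708, 2.636, 0.003]
ft_force: [0.3, 3.4, 0.8]
finger_gap: 0.147
grasp_force: 50.0
```

apply_moves(increments=[[1,0,0,0.0003,0,0,0.115],[1,0,0,0.0003,0,0,0.115],[1,0,0,0.0003,0,0,0.115],[1,0,0,0.0003,0,0,0.115],[1,0,0,0.0003,0,0,0.115],[1,0,0,0.0003,0,0,0.115],[1,0,0,0.0003,0,0,0.115],[1,0,0,0.0003,0,0,0.115]])

```text
clock: 59.82
eef_pos: [0.4622, 0.0632, 0.1805]
ee_rot: [2.701, 1.603, 0.005]
ft_force: [4.6, 3.1, -1.5]
finger_gap: 0.145
grasp_force: 50.0
```

Run:
```python
from m import *
to(.461,.063,.187,129.9); s=get_state(); print(s['ft_force'],s['wrist_torque'])
```

```text
at [0.4622 0.0632 0.1805] yhead -28.6 tilt [0.0025 0.0022] J6 0.47 J1 -0.03 | az 0.375 shift after turn [-0.001  -0.0006 -0.0065] shift now [-0.0007 -0.001  -0.0065] t 59.8
[ 4.55706209  3.1229629  -1.49057957] [ 0.65583225 -0.7134447   0.22550326]
```

apply_moves(increments=[[1,0,0,0.0003,0,0,0.11],[1,0,0,0.0003,0,0,0.11],[1,0,0,0.0003,0,0,0.11],[1,0,0,0.0003,0,0,0.11],[1,0,0,0.0003,0,0,0.11],[1,0,0,0.0003,0,0,0.11],[1,0,0,0.0003,0,0,0.1],[1,0,0,0.0003,0,0,0.1]])

```text
clock: 60.48
eef_pos: [0.463, 0.0624, 0.1783]
ee_rot: [3.123, 0.332, 0.007]
ft_force: [5.0, 0.9, -2.3]
finger_gap: 0.147
grasp_force: 50.0
```

Run:
```python
from m import *
to(.461,.063,.187,129.9); s=get_state(); print(s['ft_force'],s['wrist_torque'])
```

```text
at [0.463  0.0624 0.1783] yhead -77.8 tilt [0.0046 0.0013] J6 1.33 J1 -0.03 | az -0.484 shift after turn [-0.0011 -0.0017 -0.0087] shift now [-0.0018 -0.001  -0.0087] t 60.5
[ 5.03420027  0.88999839 -2.33963248] [ 0.11689343 -0.91724252  0.25724739]
```

apply_moves(increments=[[1,0,0,0.0002,0,0,0.05],[1,0,0,0.0002,0,0,0.05],[1,0,0,0.0002,0,0,0.05],[1,0,0,0.0002,0,0,0.05],[1,0,0,0,0,0,0],[1,0,0,0,0,0,0],[1,0,0,0,0,0,0],[1,0,0,0,0,0,0]])

```text
clock: 61.15
eef_pos: [0.4632, 0.0621, 0.1779]
ee_rot: [3.141, 0.026, 0.009]
ft_force: [5.5, -1.2, 0.3]
finger_gap: 0.146
grasp_force: 50.0
```

Run:
```python
from m import *
to(.461,.063,.187,129.9); s=get_state(); print(s['ft_force'],s['wrist_torque'])
```

```text
at [0.4632 0.0621 0.1779] yhead -89.0 tilt [0.0055 0.0008] J6 1.52 J1 -0.03 | az -0.68 shift after turn [-0.0011 -0.0021 -0.0091] shift now [-0.0022 -0.0009 -0.0091] t 61.1
[ 5.46608406 -1.16354304  0.25918729] [ 0.07594812 -0.68952516  0.24188238]
```

apply_moves(increments=[[1,0,0,0.0001,0,0,0.05],[1,0,0,0.0001,0,0,0.05],[1,0,0,0.0001,0,0,0.05],[1,0,0,0.0001,0,0,0.05],[1,0,0,0,0,0,0],[1,0,0,0,0,0,0],[1,0,0,0,0,0,0],[1,0,0,0,0,0,0]])

```text
clock: 61.82
eef_pos: [0.4632, 0.0619, 0.1778]
ee_rot: [3.128, -0.284, 0.009]
ft_force: [6.1, -1.3, 4.4]
finger_gap: 0.15
grasp_force: 50.2
```

Run:
```python
from m import *
to(.461,.063,.187,129.9); s=get_state(); print(s['ft_force'],s['wrist_torque'])
```

```text
at [0.4632 0.0619 0.1778] yhead -100.4 tilt [0.0058 0.0002] J6 1.72 J1 -0.03 | az -0.878 shift after turn [-0.001  -0.0023 -0.0092] shift now [-0.0024 -0.0007 -0.0092] t 61.8
[ 6.07395146 -1.2565776   4.38314485] [-0.23129995 -0.82160837  0.47935599]
```

apply_moves(increments=[[1,0,0,0.0001,0,0,0.05],[1,0,0,0.0001,0,0,0.05],[1,0,0,0.0001,0,0,0.05],[1,0,0,0.0001,0,0,0.05],[1,0,0,0,0,0,0],[1,0,0,0,0,0,0],[1,0,0,0,0,0,0],[1,0,0,0,0,0,0]], newtons=60)

```text
clock: 62.48
eef_pos: [0.4632, 0.0616, 0.1777]
ee_rot: [3.084, -0.594, 0.01]
ft_force: [4.3, -2.6, 6.7]
finger_gap: 0.145
grasp_force: 60.6
```

Run:
```python
from m import *
to(.461,.063,.187,129.9); s=get_state(); print(s['ft_force'],s['wrist_torque'])
```

```text
at [0.4632 0.0616 0.1777] yhead -111.8 tilt [ 0.0062 -0.0003] J6 1.92 J1 -0.03 | az -1.077 shift after turn [-0.0008 -0.0025 -0.0093] shift now [-0.0025 -0.0005 -0.0093] t 62.5
[ 4.34785703 -2.58652727  6.74858588] [-0.36887428 -0.62660967  0.87472613]
```

apply_moves(increments=[[0,0,0,0,0,0,0],[0,0,0,0,0,0,0],[0,0,0,0,0,0,0],[0,0,0,0,0,0,0],[0,0,0,0,0,0,0],[0,0,0,0,0,0,0],[0,0,0,0,0,0,0],[0,0,0,0,0,0,0]])

```text
clock: 63.15
eef_pos: [0.4607, 0.0625, 0.1762]
ee_rot: [3.084, -0.598, -0.0]
ft_force: [-0.5, -0.8, -0.8]
finger_gap: 0.678
grasp_force: 0.0
```

apply_moves(increments=[[0,0,0,-0.01,0,0,0],[0,0,0,-0.03,0,0,0],[0,0,0,-0.03,0,0,0],[0,0,0,-0.03,0,0,0],[0,0,0,-0.03,0,0,0],[0,0,0,-0.03,0,0,0],[0,0,0,0,0,0,0],[0,0,0,0,0,0,0]])

```text
clock: 63.82
eef_pos: [0.4614, 0.0625, 0.3376]
ee_rot: [-3.084, 0.598, -0.006]
ft_force: [0.5, 0.1, -0.3]
finger_gap: 0.998
grasp_force: 0.0
```

Run:
```python
from m import *
to(.461,.063,.187,129.9)
im,d,P,st=shot('wrist'); save('w12.png',im); z=P[...,2]
for a,b in ((.22,.26),(.12,.14),(.15,.205)): print(a); rects(P,(z>a)&(z<b)&(P[...,0]>.3),60)
im,d,P,st=shot('side'); z=P[...,2]; reg=(P[...,0]>.3)&(P[...,0]<.75)&(P[...,1]<.5)
print('side'); rects(P,reg&(z>.12)&(z<.135),60); save('s12.png',im)
```

```text
at [0.4614 0.0625 0.3376] yhead -112.0 tilt [ 0.0034 -0.0012] J6 1.92 J1 -0.03 | az -1.08 shift after turn [-0.     -0.0007  0.1506] shift now [-0.0006 -0.0003  0.1506] t 63.8
0.22
  px [253. 180.] n 1942 ctr 462 61 z 234.8 size 131 19 long-axis deg -3.3
0.12
  px [ 63. 121.] n 1981 ctr 610 268 z 126.6 size 67 46 long-axis deg 87.0
  px [296. 145.] n 3221 ctr 467 4 z 131.3 size 93 60 long-axis deg -85.1
  px [  3. 153.] n 145 ctr 606 360 z 125.1 size 32 10 long-axis deg -25.9
  px [210. 188.] n 2623 ctr 457 125 z 131.4 size 85 60 long-axis deg -85.2
0.15
  px [194.  67.] n 5074 ctr 554 91 z 195.0 size 218 76 long-axis deg -3.0
  px [263. 169.] n 515 ctr 475 47 z 196.9 size 68 16 long-axis deg -2.7
side
  px [289.  98.] n 79 ctr 542 -767 z 127.4 size 96 72 long-axis deg 19.0
  px [261. 212.] n 496 ctr 463 65 z 129.7 size 221 60 long-axis deg -85.2
  px [201. 237.] n 212 ctr 611 273 z 125.1 size 69 50 long-axis deg 86.3
  px [184. 264.] n 259 ctr 620 394 z 124.9 size 70 49 long-axis deg 82.6
```

View pics/s12.png

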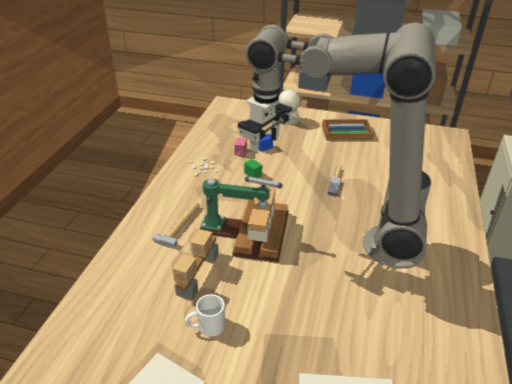

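```bash
python3 -c "
from bench import close_job
print(close_job())"
```

```text
the job is handed in; nothing more can be done
None
```

I handed the job in at about 64 s of the 210 s: the carved stone stands on the ledge, the three blanks and the board sit square on the bed, and the arm is at its stop. I wound the screw to about 0.87 N m; on release the T-bar sprang back about 0.3 rad, and I did not measure the clamping force after that, nor does the hand-in return a verdict.

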